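Unlock the terminal box with its T-key and open the lid

TASK

The electrician needs to get at the breakers in the seamer's terminal box. Take the T-key from its post, unlock the quarter-turn latch in the box's lid with it, put the key back on its post and swing the lid up by its handle until it stands about upright, and leave it standing open. Do not knock over the beaker or the date stamp.

Things in the scene. Friction and masses are not known exactly. Their poses are not given: they have to be found in the camera images.
- drive_box: Grey terminal box bolted to the table, 120 mm (own x) by 200 mm (own y), walls 95 mm high, small bolted feet at both y ends. Origin at the centre of its underside, z up; its lid is hinged along the upper edge of its -y side. Its yaw is the yaw of the closed lid. Beware of the tall seamer behind: between box and key post its front upright reaches to x = 0.54.
- lid (a joint): Opening angle of the grey lid (128 x 206 mm, 4 mm thick, 0.4 kg, top face 99 mm above the table when shut): 0 shut, 1.57 upright, stop at 1.75. Stiff hinge along the box's own x: the lid stays at any angle where it is left; lifting it at the handle takes about 7 N. Until the latch under it is turned open it lifts only a degree or so.
- lid_hinge (a point): Middle of the hinge line, 95 mm above the table; the handle and the lock circle about it as the lid opens.
- lid_handle (a point): Middle of the lid's handle: a round steel bar 11 mm thick and 90 mm long, parallel to the hinge (along the box's own x), 186 mm from the hinge line, its axis 33 mm above the lid's top face, 20 mm in from the lid's free edge. The bar may turn between finger pads as the lid swings.
- lock_top (a point): Centre of the lock barrel's mouth, 107 mm above the table when the lid is shut, 36 mm from the handle towards the hinge. The barrel is a round dark steel cup, outer 46 mm, inner 37 mm across, its rim 8 mm above the lid's face. In it stands the latch's square steel spindle, only for the key.
- spindle_top (a point): Centre of the top of the 14 mm square spindle (top 3 mm chamfered), 4 mm below the barrel's mouth. Its angle is not reported: at the locked stop its faces lie along the box's own x and y, but it may have been left anywhere up to 0.6 rad clockwise of that. A key set on it out of line rides near its top; in line (1 mm clearance all round, some 0.1 rad either way) it drops to the floor.
- lock_floor (a point): Centre of the flat floor of the barrel, 26 mm below its mouth, on the spindle's axis: here the key's foot stands when fully down. The latch opens clockwise seen from above, with a hard stop 1.57 rad from the locked stop; its cam lets go about 0.9 rad from the locked stop. It is stiff (0.15 N m) and stays where it is left.
- key: T-handled steel box key, 110 mm tall, 0.16 kg; origin at the centre of its open lower end, z up the shank. Socket 22 mm square, 34 mm long, with a 16 mm square hole 26 mm deep, sides along own x and y. Then a 12 mm round shank and the cross bar: 92 mm along own y, 16 mm wide (x), 14 mm high, its centre 103 mm above the origin. Only gravity keeps it on a spindle or post.
- key_foot (a point): Centre of the key's open lower end (the key's origin).
- key_post: The key's parking post: a grey round base, 68 mm across and 12 mm high, fixed to the table, with an upright round 13 mm steel post in its middle, 24 mm tall above the base, tip coned. Origin at the centre of the underside. The key stands on the base with its socket over the post, at any yaw.
- post_seat (a point): Centre of the base's top face at the foot of the post, 12 mm above the table, where the key's foot stands.
- beaker: Clear plastic sample beaker, 56 mm across, 79 mm tall, standing on the table; origin at the centre of its underside. Leave it standing.
- stamp: Date stamp, black 34 mm square foot with a red grip, 70 mm tall, standing on the table; origin at the centre of its underside. Leave it standing.
There are look-alikes about, which are no part of the job. There is more than one size of the beaker; the one meant has the size given above.

How it is judged:
On the way, in this order (a step that is already met when the one before it is completed fails the run):
1. the key is fully down over the latch's spindle (distance between key_foot and lock_floor below 0.006 m), for 0.1 s.
2. the lid has been swung up to about upright (value of joint lid above 1.35 rad), for 0.1 s.
At the end, for the whole second after the job is handed in: The lid stands open at 1.35 rad or more and still; the key stands upright and still on its post, foot within 6 mm of its seat on the base; the beaker and the date stamp still stand (value of joint lid above 1.35 rad and not (velocity of joint lid above 0.05 rad/s) and velocity of joint lid above -0.05 rad/s and distance between key_foot and post_seat below 0.006 m and angle between key's own z axis and vertical below 0.1 rad and linear speed of key below 0.02 m/s and angle between each of beaker, stamp's own z axis and vertical below 0.5 rad); the robot touches nothing.
It fails at once if the beaker or the date stamp is knocked over (angle between any of beaker, stamp's own z axis and vertical above 0.5 rad).
It also fails if it takes over 72 s, if anything falls off the work surface, if the arm or the gripper's body presses on something with over 40 N, if the wrist force passes 120 N, or if a joint passes its speed limit or range.

ROBOT

A 6-joint arm with a two-finger parallel gripper is mounted at the origin on a cart in front of the work surface, level with it; the furniture and walls round the work are solid. World frame = base frame: x ahead of the robot, y to its left, z up, the work surface at z = 0. Lengths are in m, angles in rad, forces in N, time in s.
With the tool pointing down it reaches from about 0.25 to 0.725 m from the base axis. Payload 4 kg.
Tool frame: the origin (TCP) lies midway between the tips of the shut fingers; the grasp point (between the pads) lies 19 mm behind it; y points along the fingers, x is the direction in which the jaws open and shut, and the axes are right-handed (so a half turn about y gives the same grasp; the last joint's range is limited). The gripper opens to 85 mm and grips with 20 to 120 N. Pads are 22 mm wide; open, the fingers measure 114 mm over their backs; the gripper's body (76 mm by 85 mm) begins 54 mm behind the grasp point. The pads swing forward as they close: fully open they stand 13 mm farther back than shut.
Start: joints at [-1.18, 0.241, 0.005, 1.335, 0, 1.571], TCP at [0.19, -0.462, 0.231] pointing down, gripper open.
Joint ranges: [-2.72, 2.72], [-1.05, 1.87], [-1.09, 1.28], [-1.99, 2.15], [-1.42, 1.44], [-3.14, 3.14]. Speed limits (rad/s): [2.79, 2.79, 3.14, 3.14, 3.14, 3.14].

INTERFACE

Orientations are given as a unit quaternion [x, y, z, w].
In Python, from workcell import bot gives the robot as it stands. The module is installed in compiled form; this text tells all that it offers.
- The arm moves only by the shell command python3 -m inch 'ROWS'. ROWS is text: rows parted by semicolons, each of 7 numbers parted by spaces: the turn, a rotation vector about the tool's x, y, z in degrees, then the shift along the tool's x, y, z in mm, then the closure, from 0 (fully open) to 1 (shut). In form: ax ay az dx dy dz fingers; .... A call has 1 to 12 rows; each row shifts and turns the commanded pose from where the row before left it, along the tool's axes as they then stand; what a row does not reach is not made up. A row lasts 1/8 s, in which the tool goes at most 62.5 mm and 10.7 degrees, less where a joint would pass 70% of its speed; a pose out of reach is approached as far as the arm can. A call with a gripper value outside its range is refused whole. The fingers move at their own pace and stop on an object; the grip force is fixed at half the most. Time passes only in rows, so rows that do not move let the fingers close. It gives the time, the measured TCP pose, the force and the opening at its end, in the units of the state.
- bot.get_obs(): the state, without advancing time (a new reading comes with each control period).
- bot.camera(name): name is "scene" or "top"; returns a dict with "color" (384x512x3 uint8, blue, green, red), "fx", "fy", "cx", "cy" (pixels), "k1" (the pictures are not rectified: a ray, as slopes to the right and down, at radius r is drawn at 1 + k1 r^2 times it, then the intrinsics apply), "extrinsics" (4x4, takes a point from world to camera coordinates). Camera axes: x right, y up, looking along -z (the intrinsics and any distortion apply to the point x, -y, -z); pixel columns grow to the right and rows downward; lengths in m; the calibration is good to about 2 mm. A picture is of the moment at which its call begins. There is no depth.
- bot.job_done(): hands the job in, once; it reports no verdict.
Trained networks look in the newest picture that a camera, given by its name, has taken for a name from the list of things; names that differ only in an ending like _2 or _b are one class to them, and where a whole thing is asked for, a point or a joint stands for the part that bears it (a point fixed in the world has none). Each returns a list of dicts, best first, with "conf" (0 to 1); they miss things now and then, are a little off and sometimes report something else, mostly with a low value. They report only what shows in the picture. A call takes as long as a camera call. They do not tell look-alikes from the thing itself.
- bot.look_for(name, camera): "extent" ([left, top, right, bottom] in pixels, round what is visible of it).
- bot.cut_out(name, camera): "region" (384x512 bool, what is visible of it) and "extent" ([left, top, right, bottom] in pixels, round what is visible of it).
- bot.spot_point(name, camera): "point" ([column, row] in pixels: a listed point, or the origin of a listed thing).
The state is a dict: "clock": time; "joint_pos": joint angles; "joint_vel": joint speeds; "tau": joint torques, N m; "eef_pos": TCP position; "tool_rot": TCP orientation; "ft_force": force on the tool from outside, world axes, zero at the start; "ft_torque": the same for the moment, N m; "grip_width": finger opening in m.
Only numpy, scipy, OpenCV 4.12 (cv2) and the standard library are available. Lean on these libraries where they do the work, as an engineer would, in place of code of your own. Each camera call takes 0.05 s, during which the arm holds its last target.

## Working session

There is one attempt and no reset: what is moved stays moved. The work goes in short steps, Python scripts to look and compute and a shell command to move; the robot and the scene stay as the last step left them, time stands still between calls to the robot, and variables do not carry over. Pictures are saved under pics/ and viewed, and the job is handed in when it is done.

```bash
mkdir -p pics
cat > h.py <<'E'
import numpy as np, cv2
from workcell import bot
from scipy.spatial.transform import Rotation as R
def cam(n,save=None):
    c=bot.camera(n)
    if save: cv2.imwrite(save,c["color"])
    return c
def ray(c,px):
    u=(px[0]-c["cx"])/c["fx"]; v=(px[1]-c["cy"])/c["fy"]
    r0=np.hypot(u,v); r=r0
    for _ in range(30): r=r0/(1+c["k1"]*r*r)
    s=r/r0 if r0>0 else 1
    d=np.array([u*s,-v*s,-1.])
    E=np.array(c["extrinsics"]); Rm=E[:3,:3]; t=E[:3,3]
    return -Rm.T@t, Rm.T@d
def atz(c,px,z):
    o,d=ray(c,px); return o+d*(z-o[2])/d[2]
def proj(c,p):
    E=np.array(c["extrinsics"]); q=E[:3,:3]@np.asarray(p,float)+E[:3,3]
    u=q[0]/-q[2]; v=-q[1]/-q[2]; k=1+c["k1"]*(u*u+v*v)
    return np.array([c["cx"]+c["fx"]*u*k, c["cy"]+c["fy"]*v*k])
def tri(c1,p1,c2,p2):
    o1,d1=ray(c1,p1);o2,d2=ray(c2,p2);d1/=np.linalg.norm(d1);d2/=np.linalg.norm(d2)
    A=np.stack([d1,-d2],1);s=np.linalg.lstsq(A,o2-o1,rcond=None)[0]
    a=o1+d1*s[0];b=o2+d2*s[1];return (a+b)/2,np.linalg.norm(a-b)
E
python3 - <<'E'
from h import *
np.set_printoptions(precision=4,suppress=True)
s=cam("scene","pics/s0.png");t=cam("top","pics/t0.png")
for n,c in(("scene",s),("top",t)):
    o=np.linalg.inv(np.array(c["extrinsics"]));print(n,o[:3,3],c["fx"],c["k1"])
    for k in ["lid_hinge","lid_handle","lock_top","spindle_top","key_foot","post_seat","key","key_post","beaker","stamp","drive_box"]:
        print(k,[(np.round(x["point"],1).tolist(),round(x["conf"],2)) for x in bot.spot_point(k,n)][:5])
    for k in ["beaker","stamp","key"]:
        print(k,[(np.round(x["extent"]).tolist(),round(x["conf"],2)) for x in bot.look_for(k,n)])
print(bot.get_obs())
E
```

```text
scene [-0.165   0.578   0.7956] 381.1967366934261 -0.002464765813968377
lid_hinge [([293.4, 168.4], 0.84), ([209.0, 251.7], 0.24)]
lid_handle [([253.9, 182.2], 0.78), ([208.0, 249.0], 0.19)]
lock_top [([263.4, 188.8], 0.84), ([209.6, 252.7], 0.4)]
spindle_top [([259.7, 186.9], 0.85)]
key_foot [([209.8, 250.0], 0.76), ([260.0, 192.7], 0.59)]
post_seat [([210.0, 248.2], 0.8)]
key [([208.7, 246.7], 0.74), ([155.6, 273.7], 0.55)]
key_post [([209.4, 251.4], 0.73), ([251.9, 182.1], 0.34)]
beaker [([157.2, 274.6], 0.94), ([225.6, 226.3], 0.61)]
stamp [([322.6, 179.1], 0.74)]
drive_box [([272.5, 207.5], 0.71)]
beaker [([141.0, 249.0, 168.0, 281.0], 0.89), ([220.0, 211.0, 231.0, 231.0], 0.77)]
stamp [([320.0, 161.0, 334.0, 183.0], 0.69)]
key [([184.0, 216.0, 223.0, 250.0], 0.78)]
top [ 0.2709 -0.0376  1.4087] 443.0798997877662 -0.1402893026480713
lid_hinge [([334.6, 200.1], 0.7)]
lid_handle [([277.4, 191.1], 0.85)]
lock_top [([285.4, 188.8], 0.58)]
spindle_top [([286.0, 193.9], 0.72)]
key_foot [([214.0, 194.5], 0.44)]
post_seat [([213.8, 196.0], 0.52)]
key [([215.7, 195.7], 0.5), ([211.8, 197.8], 0.17)]
key_post [([212.0, 194.1], 0.62)]
beaker [([169.8, 182.2], 0.84), ([248.1, 184.0], 0.56)]
stamp [([378.1, 210.4], 0.43)]
drive_box [([304.0, 200.5], 0.65)]
beaker [([155.0, 172.0, 176.0, 191.0], 0.59), ([241.0, 174.0, 253.0, 191.0], 0.47)]
stamp [([370.0, 206.0, 386.0, 219.0], 0.59)]
key [([200.0, 180.0, 219.0, 206.0], 0.62)]
{'clock': 1.5, 'joint_pos': array([-1.18  ,  0.2406,  0.005 ,  1.3352, -0.    ,  1.5708]), 'joint_vel': array([-0.0007, -0.001 ,  0.0012,  0.0005, -0.0014,  0.0016]), 'tau': array([  0.0012, -37.221 ,  25.2688,   0.0013,   0.0001,  -0.    ]), 'eef_pos': array([ 0.1905, -0.4623,  0.2313]), 'tool_rot': array([ 0.5876, -0.3934,  0.3934, -0.5876]), 'ft_force': array([-0.504 ,  0.1168, -0.2922]), 'ft_torque': array([-0.0063, -0.0397,  0.084 ]), 'grip_width': 0.08571104513991384}
```

Run:
```python
import cv2
t=cv2.imread("pics/t0.png");s=cv2.imread("pics/s0.png")
cv2.imwrite("pics/t0c.png",cv2.resize(t[150:250,140:400],None,fx=3,fy=3,interpolation=cv2.INTER_CUBIC))
cv2.imwrite("pics/s0c.png",cv2.resize(s[100:300,120:360],None,fx=3,fy=3,interpolation=cv2.INTER_CUBIC))
```

```text
(no output)
```

View pics/t0c.png

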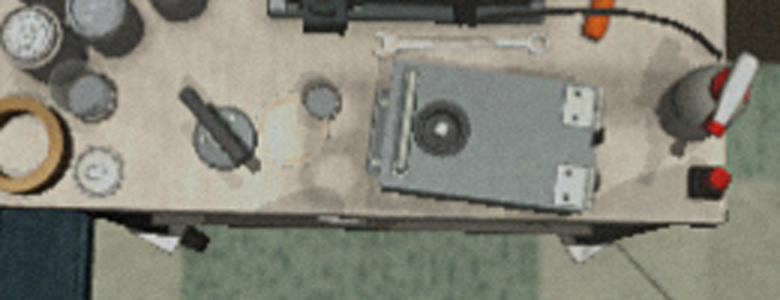

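View pics/s0c.png

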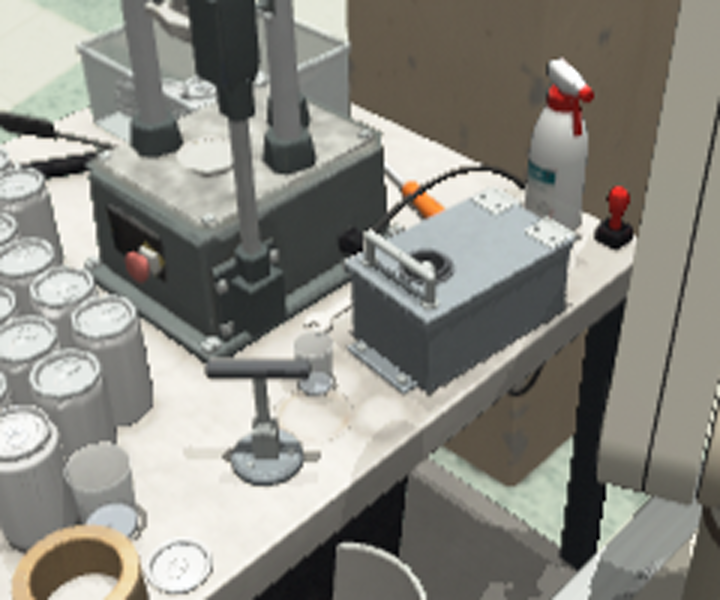

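View pics/s0.png

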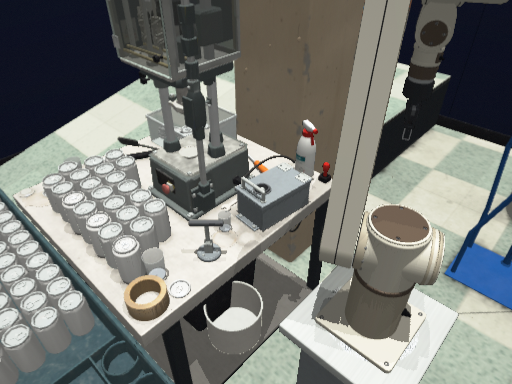

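Run:
```python
from h import *
np.set_printoptions(precision=4,suppress=True)
import pickle
# one pair of pictures for offline work
s=cam("scene");t=cam("top");pickle.dump((s,t),open("cams0.pkl","wb"))
print("Rtool\n",R.from_quat(bot.get_obs()["tool_rot"]).as_matrix())
P={"hinge":((293.4,168.4),(334.6,200.1)),"handle":((253.9,182.2),(277.4,191.1)),"lock":((263.4,188.8),(285.4,188.8)),"spin":((259.7,186.9),(286.,193.9)),"keyfoot":((209.8,250),(214,194.5)),"post":((210,248.2),(213.8,196)),"bigbeak":((157.2,274.6),(169.8,182.2)),"smallbeak":((225.6,226.3),(248.1,184)),"stamp":((322.6,179.1),(378.1,210.4)),"box":((272.5,207.5),(304,200.5))}
Z={"hinge":.095,"handle":.132,"lock":.107,"spin":.103,"keyfoot":.012,"post":.012}
for k,(a,b) in P.items():
    z=Z.get(k,0);print(k,atz(s,a,z)[:2],atz(t,b,z)[:2],tri(s,a,t,b))
```

```text
Rtool
 [[ 0.3809 -0.      0.9246]
 [-0.9246  0.      0.3809]
 [-0.     -1.     -0.    ]]
hinge [ 0.4434 -0.2621] [ 0.4253 -0.2516] (array([ 0.427 , -0.2466,  0.11  ]), np.float64(0.008495157924681782))
handle [ 0.452  -0.0824] [ 0.4431 -0.0782] (array([ 0.4438, -0.0767,  0.1389]), np.float64(0.00417252714798637))
lock [ 0.4318 -0.1021] [ 0.454  -0.1026] (array([ 0.4487, -0.1084,  0.096 ]), np.float64(0.01720559705874352))
spin [ 0.4498 -0.1055] [ 0.4393 -0.1049] (array([ 0.4416, -0.1022,  0.1086]), np.float64(0.007688105005699128))
keyfoot [0.4358 0.1174] [0.4432 0.1193] (array([0.4411, 0.1174, 0.0087]), np.float64(0.006667460916209223))
post [0.4405 0.1124] [0.4384 0.1197] (array([0.4363, 0.1177, 0.0194]), np.float64(0.003373180848373428))
bigbeak [0.481  0.2657] [0.481  0.2657] (array([ 0.481 ,  0.2657, -0.0001]), np.float64(1.4039060148128437e-05))
smallbeak [0.4834 0.0114] [0.4815 0.0123] (array([0.4816, 0.0125, 0.0018]), np.float64(0.0008390277743004459))
stamp [ 0.4076 -0.3929] [ 0.4065 -0.4091] (array([ 0.4116, -0.4092, -0.0108]), np.float64(0.009741309797349036))
box [ 0.4363 -0.1532] [ 0.4327 -0.1683] (array([ 0.4386, -0.1655, -0.0096]), np.float64(0.012068702470880004))
```

```bash
cat > fit.py <<'E'
from h import *
import pickle
from scipy.optimize import minimize
s,t=pickle.load(open("cams0.pkl","rb"))
def grad(c):
    im=cv2.GaussianBlur(c["color"].astype(np.float32),(0,0),0.8)
    gx=cv2.Sobel(im,cv2.CV_32F,1,0,ksize=3)/8;gy=cv2.Sobel(im,cv2.CV_32F,0,1,ksize=3)/8
    return gx,gy
def score(c,g,segs):
    # segs: list of world polylines; mean normal-gradient magnitude
    tot=0;n=0
    for P in segs:
        q=np.array([proj(c,p) for p in P]);d=np.gradient(q,axis=0);L=np.linalg.norm(d,axis=1,keepdims=True);d=d/L
        nx,ny=-d[:,1],d[:,0]
        m=q.astype(np.float32).reshape(-1,1,2)
        a=cv2.remap(g[0],m,None,cv2.INTER_LINEAR)[:,0];b=cv2.remap(g[1],m,None,cv2.INTER_LINEAR)[:,0]
        v=np.abs(a*nx[:,None]+b*ny[:,None]).max(1)
        tot+=(np.minimum(v,25)*L[:,0]).sum();n+=L.sum()
    return tot/n
def T(p,pts):
    c,sn=np.cos(p[2]),np.sin(p[2]);pts=np.asarray(pts,float)
    return np.stack([p[0]+c*pts[:,0]-sn*pts[:,1],p[1]+sn*pts[:,0]+c*pts[:,1],pts[:,2]],1)
def seg(a,b,n=40): return np.linspace(a,b,n)
def circ(x,y,z,r,n=60):
    a=np.linspace(0,2*np.pi,n);return np.stack([x+r*np.cos(a),y+r*np.sin(a),0*a+z],1)
def box(p,c):
    z=.099;A=[(-.064,-.1,z),(.064,-.1,z),(.064,.106,z),(-.064,.106,z)]
    L=[seg(A[i],A[(i+1)%4]) for i in range(4)]
    L+=[circ(0,.05,.107,.023)]
    L+=[seg((-.045,.086,.1375),(.045,.086,.1375))]
    if c is s: L+=[seg((-.06,-.1,0),(-.06,.1,0)),seg((-.06,.1,0),(-.06,.1,.095))]
    return [T(p,l) for l in L]
def key(p,c):
    L=[]
    for z in([.122] if c is t else [.122,.108]):
        A=[(-.008,-.046,z),(.008,-.046,z),(.008,.046,z),(-.008,.046,z)]
        L+=[seg(A[i],A[(i+1)%4]) for i in range(4)]
    return [T(p,l) for l in L]
def post(p,c): return [T([p[0],p[1],0],l) for l in [circ(0,0,.012,.034)]]
G={id(s):grad(s),id(t):grad(t)}
def fit(f,p0,cs,st):
    p0=np.array(p0,float);best=None
    def o(p): return -sum(score(c,G[id(c)],f(p,c)) for c in cs)
    rng=np.random.default_rng(0)
    c=[p0+np.array(st)*rng.uniform(-1,1,len(p0)) for _ in range(250)];v=[o(p) for p in c]
    for i in np.argsort(v)[:6]:
        r=minimize(o,c[i],method="Nelder-Mead",options=dict(initial_simplex=np.vstack([c[i]]+[c[i]+np.eye(len(p0))[k]*st[k]*.15 for k in range(len(p0))]),xatol=1e-5,fatol=1e-3))
        if best is None or r.fun<best.fun: best=r
    return best.x,-best.fun/len(cs)
def draw(c,segs,roi,k,fn):
    x0,y0,x1,y1=roi;im=cv2.resize(c["color"][y0:y1,x0:x1],None,fx=k,fy=k,interpolation=cv2.INTER_CUBIC);raw=im.copy()
    for P in segs:
        q=np.array([proj(c,p) for p in P]);q=((q-[x0,y0]+.5)*k-.5)
        cv2.polylines(im,[np.round(q).astype(int)],False,(0,255,0),1)
    cv2.imwrite(fn,np.vstack([raw,im]) if (x1-x0)>(y1-y0)*1.2 else np.hstack([raw,im]))
E
cat > run1.py <<'E'
from fit import *
np.set_printoptions(precision=4,suppress=True)
for nm,f,p0,st in(("box",box,(.437,-.16,-.13),(.012,.012,.1)),("key",key,(.438,.118,.6),(.012,.012,.4)),("post",post,(.438,.118),(.012,.012))):
    for cs,n in(((s,),"scene"),((t,),"top"),((s,t),"both")):
        x,v=fit(f,p0,cs,st);print(nm,n,x,round(v,1))
    if nm=="box": b=x
    if nm=="key": k=x
    if nm=="post": q=x
draw(s,box(b,s)+key(k,s)+post(q,s),(180,140,320,265),5,"pics/fs.png")
draw(t,box(b,t)+key(k,t)+post(q,t),(190,160,350,230),5,"pics/ft.png")
E
python3 run1.py
```

```text
box scene [ 0.4359 -0.1578 -0.081 ] 19.8
box top [ 0.4395 -0.1542 -0.1068] 13.8
box both [ 0.439  -0.155  -0.1132] 16.0
key scene [0.4172 0.1368 0.9687] 18.1
key top [ 0.4485  0.1123 -0.5039] 16.6
key both [ 0.4392  0.1162 -0.816 ] 18.4
post scene [0.4286 0.1276] 23.1
post top [0.4403 0.1176] 22.7
post both [0.4397 0.1187] 19.5
```

```bash
python3 -c "
import cv2
for f in('fs','ft'):
    i=cv2.imread(f'pics/{f}.png');print(i.shape)
    cv2.imwrite(f'pics/{f}_v.png',cv2.resize(i,None,fx=min(1,800/i.shape[1],700/i.shape[0]),fy=min(1,800/i.shape[1],700/i.shape[0]),interpolation=cv2.INTER_AREA))
"
```

```text
(625, 1400, 3)
(700, 800, 3)
```

View pics/ft_v.png

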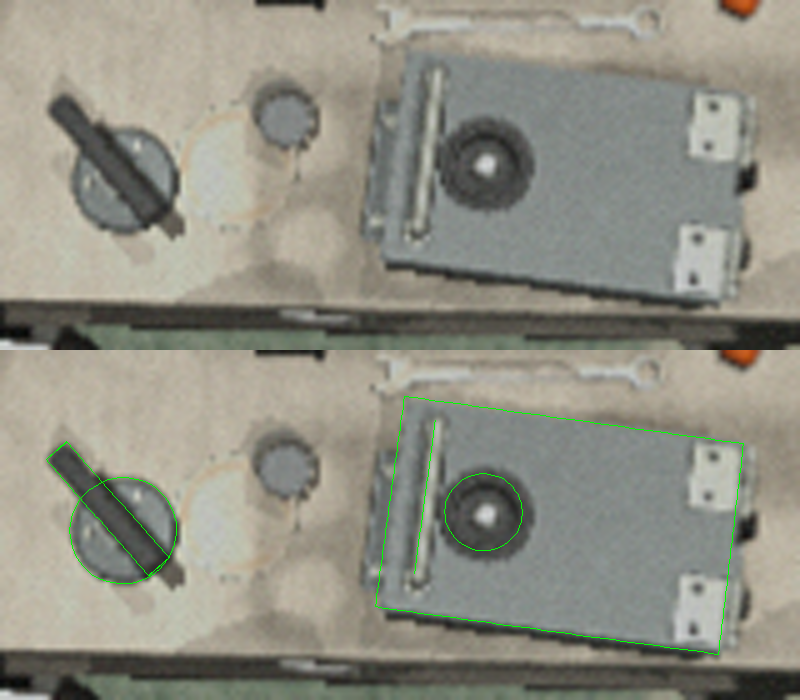

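View pics/fs_v.png

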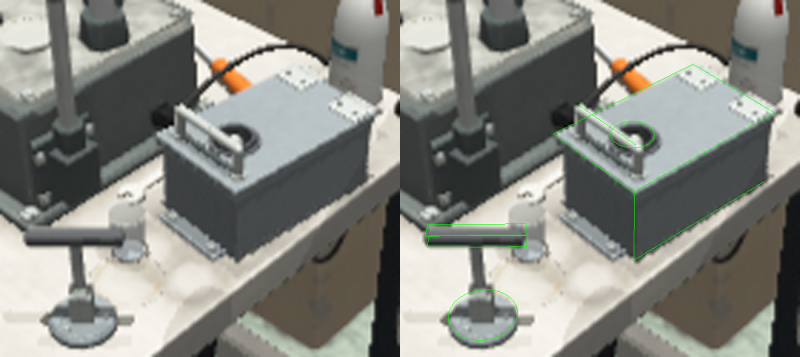

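Run:
```python
from fit import *
np.set_printoptions(precision=4,suppress=True,linewidth=150)
for c,n,px in((s,"scene",(261,187)),(t,"top",(287,193))):
    g=cv2.cvtColor(c["color"],cv2.COLOR_BGR2GRAY);x,y=px
    print(n);print(g[y-8:y+9,x-9:x+10])
    print(proj(c,T((.439,-.155,-.1132),[(0,.05,.107),(0,.05,.103)])[0]))
```

```text
scene
[[189 187 187 187 188 188 189 189 188 188 187 187 189 190 190 189 188 189 190]
 [189 188 187 187 188 188 188 188 187 187 184 185 187 188 190 191 190 190 190]
 [188 188 187 188 188 188 189 190 188 186 185 186 187 188 189 189 190 190 189]
 [202 187 185 186 188 189 191 191 175 175 175 174 187 188 188 188 189 190 190]
 [226 215 186 187 188 165 167 142 126 126 126 123 130 155 175 187 188 189 189]
 [220 201 222 191 158 120 101  74  67  67  65  65  61  88 120 154 174 189 190]
 [177 193 226 222 189  96  49  48  43  45  43  45  50  45  58 101 136 165 189]
 [122 158 197 221 222 209 122  54  44  44  45  45  46  44  42  58 100 128 165]
 [167 111 137 180 213 227 214 164 111 202 207 131  52  45  43  40  91 105 127]
 [178 115  91 118 162 199 223 220 217 228 234 209 108  50  42  50 101  89 112]
 [163 121  86  62 108 140 185 214 228 229 224 200 151  57  52  83  81  63 114]
 [177 138 110  51  61  93 122 166 202 222 225 224 159  77  97  86  55  83 115]
 [185 108 109 100  48  59  65 103 144 187 215 241 193  87  77  61  83 110  95]
 [138 100  89 130 101  84  58  54  83 123 168 208 174  81  68  99 1
[... 937 characters left out ...]
56 197 201 176  92  84  79  67  50  75  74  86]
 [ 80  72  69  76  83  69  61 107 141 164 140  76  80  70  63  59  67  80  85]
 [ 70  80  61  76  79  78  68  65  81 107  98  81  81  72  60  67  67  89 116]
 [ 65  75  56  75  74  81  79  69  71  73  77  75  72  70  65  75  77  92 139]
 [118  78  70  64  80  76  80  75  71  70  67  73  74  70  72  80  79  91 139]
 [139  83  74  74  57  67  77  63  66  70  72  71  67  73  69  77  81 124 142]
 [144 121  98  84  69  69  60  65  73  80  80  63  77  80  76  82 101 142 137]
 [149 139 129  93  79  80  74  68  70  68  74  77  81  83  78 115 131 141 141]
 [144 140 139 130 123 109  84  77  84  83  82  82  98  92 122 132 138 138 140]]
[286.2599 191.9429]
```

Run:
```python
from fit import *
np.set_printoptions(precision=4,suppress=True,linewidth=150)
g=cv2.cvtColor(t["color"],cv2.COLOR_BGR2GRAY).astype(float)
w=np.clip(g[188:198,283:292]-95,0,None);yy,xx=np.mgrid[188:198,283:292]
c=(w*xx).sum()/w.sum(),(w*yy).sum()/w.sum();print(c,atz(t,c,.103))
# dark disc in top
w=(cv2.resize(g[180:208,272:302],None,fx=4,fy=4,interpolation=cv2.INTER_CUBIC)<112).astype(np.uint8)
cn,_=cv2.findContours(w,cv2.RETR_EXTERNAL,cv2.CHAIN_APPROX_NONE);k=max(cn,key=cv2.contourArea)
e=cv2.fitEllipse(k);p=[272+(e[0][0]+.5)/4-.5,180+(e[0][1]+.5)/4-.5];print(p,np.array(e[1])/4,atz(t,p,.107),atz(t,p,.099))
# scene: far rim arc of barrel; proj of lock circle for several candidates
pl=T((.439,-.155,-.1132),[(0,.05,.107)])[0];print(pl)
# scene fit only lock circle (upper/right arc)
def lockc(p,c):
    a=np.linspace(0,2*np.pi,80)
    P=np.stack([p[0]+.023*np.cos(a),p[1]+.023*np.sin(a),0*a+.107],1)
    if c is s:
        q=np.array([proj(c,x) for x in P]);m=proj(c,[p[0],p[1],.107]);P=P[(q[:,1]<m[1]-1)|(q[:,0]>m[0]+5)]
        P=P[np.argsort(np.arctan2(P[:,1]-p[1],P[:,0]-p[0]))]
        P=np.roll(P,-np.argmax(np.linalg.norm(np.diff(P,axis=0,append=P[:1]),axis=1))-1,axis=0)
    return [P]
for c,n in((s,"s"),(t,"t")):print(n,fit(lockc,pl[:2],(c,),(.008,.008)))
# lid rect with yaw per camera, excluding others
def lid(p,c):return box(p,c)[:4]
for c,n in((s,"s"),(t,"t")):print(n,fit(lid,(.439,-.155,-.1132),(c,),(.008,.008,.05)))
```

```text
(np.float64(286.8119429590018), np.float64(192.45098039215685)) [ 0.4437 -0.1072  0.103 ]
[286.1105947494507, 191.85755825042725] [18.4667 22.1665] [ 0.4449 -0.1049  0.107 ] [ 0.446  -0.1053  0.099 ]
[ 0.4446 -0.1053  0.107 ]
s (array([ 0.4366, -0.1067]), np.float64(23.342385200954492))
t (array([ 0.4412, -0.0977]), np.float64(13.678538190143616))
s (array([ 0.4375, -0.1582, -0.0935]), np.float64(20.25460318925059))
t (array([ 0.4396, -0.1556, -0.1036]), np.float64(13.844789623150405))
```

Run:
```python
from fit import *
np.set_printoptions(precision=4,suppress=True,linewidth=150)
for nm,c,r,z in(("top",t,(195,170,235,215),.122),):
    g=cv2.cvtColor(c["color"],cv2.COLOR_BGR2GRAY);x0,y0,x1,y1=r
    u=cv2.resize(g[y0:y1,x0:x1],None,fx=6,fy=6,interpolation=cv2.INTER_CUBIC)
    w=(u<85).astype(np.uint8);cn,_=cv2.findContours(w,cv2.RETR_EXTERNAL,cv2.CHAIN_APPROX_NONE);k=max(cn,key=cv2.contourArea)
    (cx,cy),sz,a=cv2.minAreaRect(k);b=cv2.boxPoints(((cx,cy),sz,a))
    px=[x0+(cx+.5)/6-.5,y0+(cy+.5)/6-.5];print(px,np.array(sz)/6,a,atz(t,px,z))
    P=np.array([atz(t,[x0+(q[0]+.5)/6-.5,y0+(q[1]+.5)/6-.5],z)[:2] for q in b]);print(P)
    L=P[np.argmax([np.linalg.norm(P[1]-P[0]),np.linalg.norm(P[2]-P[1])]).item()+1]-P[np.argmax([np.linalg.norm(P[1]-P[0]),np.linalg.norm(P[2]-P[1])]).item()]
    print("yaw",np.arctan2(-L[0],L[1]))
# scene: bar left/right ends midpoint fit with fixed yaw
for y in(-.75,-.80,-.85):
    for c,n in((s,"s"),(t,"t")):
        print(y,n,fit(lambda p,c:key([p[0],p[1],y],c),(.439,.117),(c,),(.008,.008)))
print(fit(post,(.44,.117),(s,),(.006,.006)))
# beaker sizes
for px in((141,275),(168,275)):print(atz(s,px,.03))
```

```text
[212.0630086263021, 191.43292236328125] [32.0677  8.2772] 51.34019470214844 [0.4386 0.113  0.122 ]
[[0.467  0.1533]
 [0.4829 0.1349]
 [0.4103 0.073 ]
 [0.3946 0.0914]]
yaw 2.2762363951065305
-0.75 s (array([0.4391, 0.1197]), np.float64(18.64206743562029))
-0.75 t (array([0.4384, 0.1146]), np.float64(19.133702821668283))
-0.8 s (array([0.438 , 0.1196]), np.float64(19.59618486256596))
-0.8 t (array([0.4388, 0.1144]), np.float64(19.8631798821724))
-0.85 s (array([0.4379, 0.1195]), np.float64(19.645463002043012))
-0.85 t (array([0.439 , 0.1143]), np.float64(19.807672852761762))
(array([0.4388, 0.1241]), np.float64(19.234407254143015))
[0.4861 0.3066 0.03  ]
[0.4352 0.2594 0.03  ]
```

Run:
```python
import cv2
s=cv2.imread("pics/s0.png")
cv2.imwrite("pics/crop_key.png",cv2.resize(s[205:290,130:240],None,fx=6,fy=6,interpolation=cv2.INTER_CUBIC))
```

```text
(no output)
```

View pics/crop_key.png

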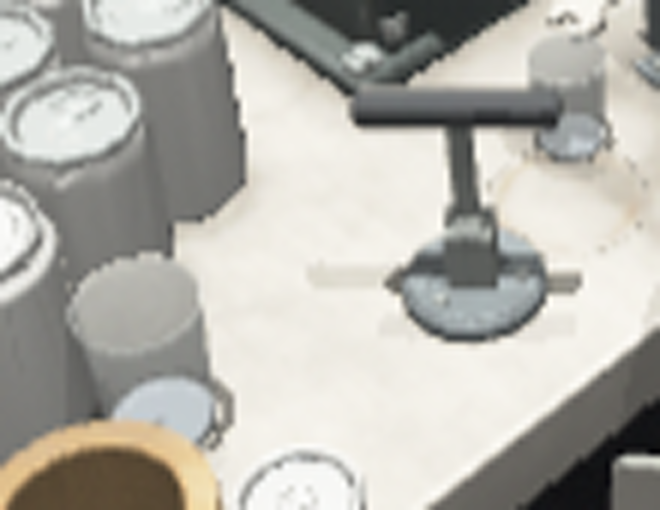

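```bash
python3 -m inch '0 -10.3 0 0 0 0 0; 0 -10.3 0 0 0 0 0; 0 0 0 -24 0 56 0; 0 0 0 -24 0 56 0; 0 0 0 -24 0 56 0; 0 0 0 -24 0 56 0; 0 0 0 -24 0 56 0; 0 0 0 -24 0 56 0; 0 0 0 -24 0 56 0; 0 0 0 -24 0 56 0; 0 0 0 -24 0 56 0; 0 0 0 -10 0 10 0'
cat > d.py <<'E'
# usage: d.py x y z heading(rad) : delta in tool axes (mm, deg) from measured pose, tool down
import sys;from h import *
np.set_printoptions(precision=3,suppress=True)
o=bot.get_obs();M=R.from_quat(o["tool_rot"]).as_matrix()
print("clock",round(o["clock"],2),"pos",o["eef_pos"]*1e3,"F",o["ft_force"],"T",o["ft_torque"],"w",round(o["grip_width"]*1e3,1),"q",o["joint_pos"]);print("x",M[:,0],"y",M[:,1],"head",np.arctan2(M[1,0],M[0,0]))
if len(sys.argv)>3:
    p=np.array([float(a) for a in sys.argv[1:4]]);
    h=float(sys.argv[4]) if len(sys.argv)>4 else np.arctan2(M[1,0],M[0,0])
    N=np.array([[np.cos(h),0,-np.sin(h)],[np.sin(h),0,np.cos(h)],[0,-1,0]])
    print("rot first, then shift(new axes) mm",np.degrees(R.from_matrix(M.T@N).as_rotvec()),(N.T@(p-o["eef_pos"]))*1e3,"old axes",(M.T@(p-o["eef_pos"]))*1e3)
E
python3 d.py .4385 .117 .20 -.82
```

```text
clock: 3.1
eef_pos: [0.4134, 0.0565, 0.2312]
tool_rot: [-0.649, 0.28, -0.28, 0.649]
ft_force: [-1.3, -0.9, -0.1]
grip_width: 0.0858
clock 3.1 pos [413.404  56.464 231.227] F [-1.336 -0.902 -0.12 ] T [ 0.053  0.032 -0.035] w 85.8 q [ 0.135  0.076 -0.193  1.301  0.     2.522]
x [ 0.686 -0.728  0.   ] y [ 0.001  0.    -1.   ] head -0.8152952766372555
rot first, then shift(new axes) mm [-0.044  0.27   0.004] [-27.14   31.227  59.647] old axes [-26.861  31.27   59.75 ]
```

```bash
python3 -m inch '0 0 0 -14 0 30 0; 0 0 0 -13 10 30 0; 0 0 0 0 40 0 0; 0 0 0 0 40 0 0; 0 0 0 0 0 0 0; 0 0 0 0 0 0 0'
python3 - <<'E'
from h import *
cam("scene","pics/s1.png");cam("top","pics/t1.png")
a=cv2.imread("pics/s1.png")[190:270,160:260];b=cv2.imread("pics/t1.png")[150:240,180:260]
cv2.imwrite("pics/m1.png",np.hstack([cv2.resize(a,(400,400)),cv2.resize(b,(400,400))]))
E
python3 d.py .4385 .117 .096 -.82
```

```text
clock: 3.85
eef_pos: [0.4385, 0.1138, 0.1427]
tool_rot: [-0.648, 0.282, -0.283, 0.649]
ft_force: [0.6, 0.2, 0.2]
grip_width: 0.0852
clock 3.95 pos [439.317 114.165 143.319] F [ 0.024  0.039 -0.719] T [ 0.061  0.002 -0.044] w 85.3 q [ 0.254  0.209 -0.275  1.083 -0.     2.646]
x [ 0.681 -0.732  0.002] y [ 0.004  0.001 -1.   ] head -0.821193347105438
rot first, then shift(new axes) mm [-0.19  -0.068  0.108] [-2.63  47.319  1.337] old axes [-2.72  47.318  1.176]
```

View pics/m1.png

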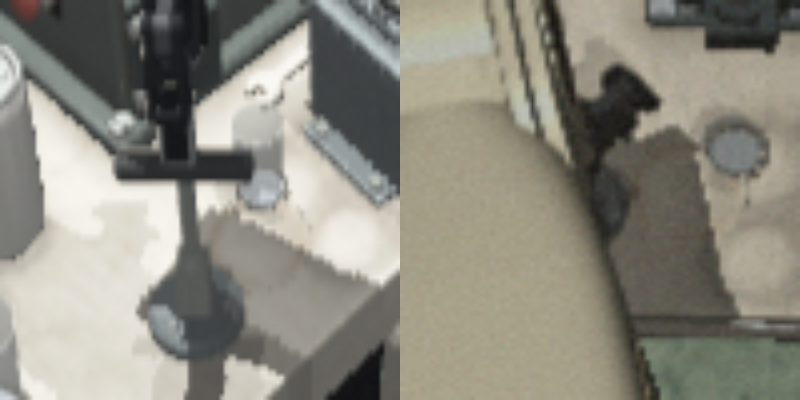

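```bash
python3 -m inch '0 0 0 -2.6 24 1.3 0; 0 0 0 0 23 0 0; 0 0 0 0 0 0 0; 0 0 0 0 0 0 1; 0 0 0 0 0 0 1; 0 0 0 0 0 0 1; 0 0 0 0 0 0 1; 0 0 0 0 0 0 1'
python3 - <<'E'
from h import *
cam("scene","pics/s2.png")
a=cv2.imread("pics/s2.png")[190:270,160:260]
cv2.imwrite("pics/m2.png",cv2.resize(a,(600,480),interpolation=cv2.INTER_CUBIC))
E
python3 d.py .4385 .117 .096 -.82
```

```text
clock: 4.95
eef_pos: [0.4373, 0.1171, 0.0949]
tool_rot: [-0.648, 0.282, -0.282, 0.649]
ft_force: [-0.7, 0.3, 4.6]
grip_width: 0.0151
clock 5.0 pos [437.278 117.161  94.852] F [-1.579  0.348  4.755] T [ 0.092  0.285 -0.036] w 15.3 q [ 0.262  0.26  -0.35   0.96   0.     2.653]
x [ 0.682 -0.731  0.   ] y [ 0.001  0.001 -1.   ] head -0.8203782486492597
rot first, then shift(new axes) mm [-0.053 -0.022  0.008] [ 0.951 -1.148  0.784] old axes [ 0.951 -1.147  0.785]
```

View pics/m2.png

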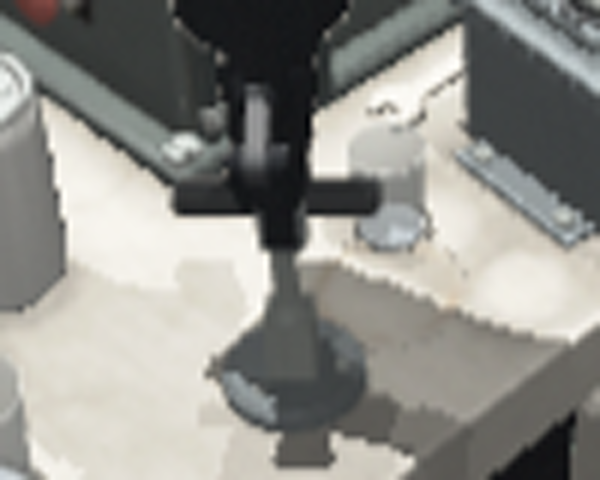

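```bash
python3 -m inch '0 0 0 0 -20 0 1; 0 0 0 0 -40 0 1; 0 -9.4 0 0 -40 0 1; 0 -9.4 0 0 -40 0 1; 0 -9.4 0 0 -25 0 1; 0 -9.4 0 0 0 0 1; 0 -9.4 0 0 0 0 1; 0 0 0 0 0 0 1'; python3 d.py .4435 -.107 .22 0
```

```text
clock: 6.0
eef_pos: [0.4367, 0.1168, 0.2588]
tool_rot: [0.707, -0.001, 0.0, -0.707]
ft_force: [-0.6, -0.7, -1.7]
grip_width: 0.0144
clock 6.0 pos [436.684 116.8   258.753] F [-0.573 -0.66  -1.738] T [ 0.04   0.039 -0.022] w 14.4 q [ 0.261  0.135 -0.054  1.383 -0.     1.834]
x [ 1.    -0.002 -0.001] y [-0.001 -0.    -1.   ] head -0.0020950683085646394
rot first, then shift(new axes) mm [ 0.027 -0.12  -0.062] [   6.816   38.753 -223.8  ] old axes [   7.327   38.85  -223.767]
```

```bash
python3 -m inch '0 0 0 2 0 -56 1; 0 0 0 2 0 -56 1; 0 0 0 2 0 -56 1; 0 0 0 1 0 -56 1; 0 0 0 0 25 0 1; 0 0 0 0 19 0 1; 0 0 0 0 0 0 1; 0 0 0 0 0 0 1'; python3 d.py .4435 -.107 .190 0
python3 - <<'E'
from h import *
import pickle
s=cam("scene","pics/s3.png");t=cam("top","pics/t3.png");pickle.dump((s,t),open("cams3.pkl","wb"))
cv2.imwrite("pics/m3.png",np.hstack([cv2.resize(s["color"][130:210,220:320],(500,400),interpolation=cv2.INTER_CUBIC),cv2.resize(t["color"][165:215,265:305],(300,400),interpolation=cv2.INTER_CUBIC)]))
E
```

```text
clock: 7.0
eef_pos: [0.4442, -0.107, 0.2158]
tool_rot: [0.707, -0.0, 0.001, -0.707]
ft_force: [-0.1, 0.4, -0.9]
grip_width: 0.0149
clock 7.0 pos [ 444.238 -107.006  215.796] F [-0.055  0.416 -0.913] T [ 0.054 -0.028  0.076] w 14.9 q [-0.236  0.163 -0.134  1.274 -0.     1.336]
x [ 1.    -0.001  0.   ] y [ 0. -0. -1.] head -0.0010353784614145884
rot first, then shift(new axes) mm [ 0.011 -0.059  0.025] [-0.738 25.796  0.006] old axes [-0.749 25.795  0.01 ]
```

View pics/m3.png

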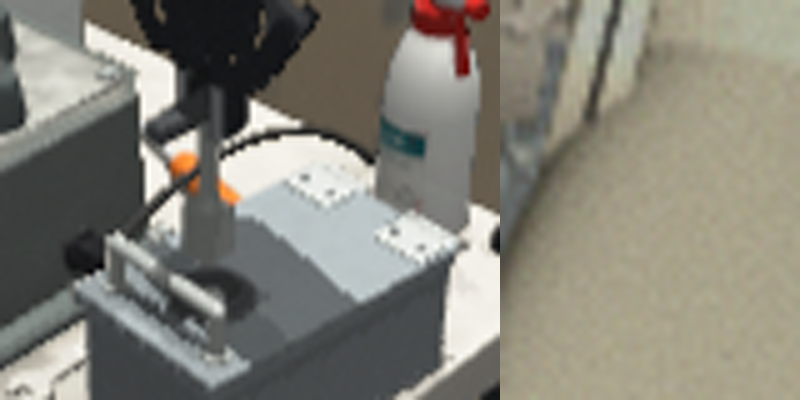

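Run:
```python
from fit import *
np.set_printoptions(precision=2,suppress=True)
s3,t3=pickle.load(open("cams3.pkl","rb"))
print("foot",proj(s3,(.4442,-.107,.1329)),"top of socket",proj(s3,(.4442,-.107,.1669)),"lock",proj(s3,(.4437,-.1072,.107)))
def key3(p,c):
    z=.1329
    L=[]
    h=.011
    # silhouette vertical edges and lower edges of socket, heading 0 ; + shank edges
    A=[(-h,-h),(-h,h),(h,h)]
    for a in A: L.append(seg((a[0],a[1],z),(a[0],a[1],z+.034),20))
    L.append(seg((-h,-h,z),(-h,h,z),20));L.append(seg((-h,h,z),(h,h,z),20))
    return [T([p[0],p[1],0],l) for l in L]
G[id(s3)]=grad(s3)
x,v=fit(key3,(.4442,-.107),(s3,),(.006,.006));print(x*1e3,v)
draw(s3,key3(x,s3)+[T([.4437,-.1072,0],circ(0,0,.107,.023)),T([.4437,-.1072,0],circ(0,0,.107,.0185))],(235,150,295,210),6,"pics/m3b.png")
```

```text
foot [261.48 179.39] top of socket [261.58 169.93] lock [261.57 186.41]
[ 506.78 -184.37] 17.146811140226873
```

View pics/m3b.png

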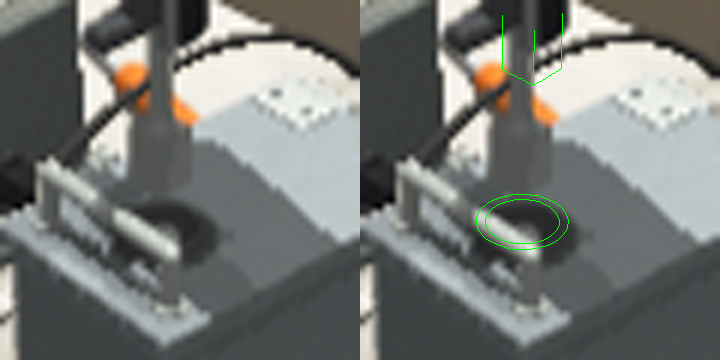

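Run:
```python
from fit import *
P=[]
x,y=.4437,-.1072
for z in(.107,.099):P.append(T([x,y,0],circ(0,0,z,.023)))
P.append(T([x,y,0],circ(0,0,.107,.0185)))
P.append(T([x,y,-.1],[(-.007,-.007,.103),(.007,-.007,.103),(.007,.007,.103),(-.007,.007,.103),(-.007,-.007,.103)]))
for c,r,f in((s,(238,168,283,208),"a"),(t,(266,172,308,212),"b")):draw(c,P,r,8,f"pics/l_{f}.png")
a=cv2.imread("pics/l_a.png");b=cv2.imread("pics/l_b.png");print(a.shape,b.shape)
b=cv2.resize(b,(a.shape[1],int(b.shape[0]*a.shape[1]/b.shape[1])));cv2.imwrite("pics/l.png",cv2.resize(np.vstack([a,b]),None,fx=.9,fy=.9))
```

```text
(320, 720, 3) (320, 672, 3)
```

View pics/l.png

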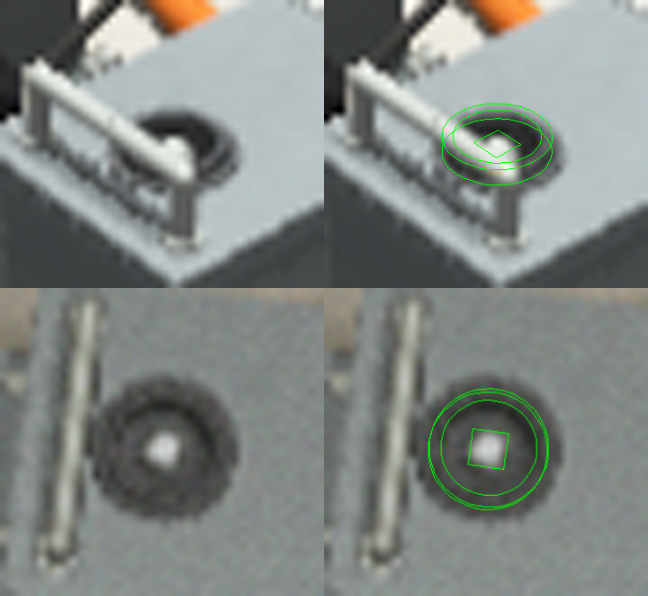

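```bash
python3 -m inch '0 0 0 -0.6 14 0 1; 0 0 0 0 12 0 1; 0 0 0 0 2 0 1; 0 0 0 0 2 0 1; 0 0 0 0 1 0 1; 0 0 0 0 0 0 1'; python3 d.py .4435 -.107 .165 0
```

```text
clock: 7.85
eef_pos: [0.4436, -0.1072, 0.1845]
tool_rot: [0.707, 0.0, 0.0, -0.707]
ft_force: [0.2, -1.0, -0.8]
grip_width: 0.0149
clock 7.85 pos [ 443.561 -107.227  184.547] F [ 0.222 -1.035 -0.751] T [-0.077  0.033 -0.016] w 14.9 q [-0.237  0.182 -0.195  1.194 -0.     1.334]
x [ 1.    -0.     0.001] y [ 0.001 -0.    -1.   ] head -0.0002894982237676451
rot first, then shift(new axes) mm [ 0.021 -0.017  0.03 ] [-0.061 19.547  0.227] old axes [-0.071 19.547  0.234]
```

```bash
python3 -m inch '0 0 0 0 1 0 1; 0 0 0 0 1 0 1; 0 0 0 0 1 0 1; 0 0 0 0 0 0 1'; python3 d.py .4435 -.107 .165 0
```

```text
clock: 8.35
eef_pos: [0.4441, -0.1075, 0.1827]
tool_rot: [0.708, 0.001, 0.001, -0.707]
ft_force: [-2.3, -0.8, 6.4]
grip_width: 0.015
clock 8.35 pos [ 444.095 -107.512  182.75 ] F [-2.283 -0.758  6.376] T [-0.228  0.465 -0.029] w 15.0 q [-0.237  0.182 -0.199  1.187 -0.001  1.334]
x [ 1.    -0.     0.003] y [ 0.003 -0.001 -1.   ] head -0.0003647140555683385
rot first, then shift(new axes) mm [ 0.07  -0.021  0.146] [-0.595 17.75   0.512] old axes [-0.641 17.747  0.533]
```

```bash
python3 -m inch '0 4 0 0 0 0 1; 0 4 0 0 0 0 1; 0 4 0 0 0 0 1; 0 0 0 0 0 0 1'; python3 d.py; python3 -m inch '0 4 0 0 0 0 1; 0 4 0 0 0 0 1; 0 4 0 0 0 0 1; 0 0 0 0 0 0 1'; python3 d.py
```

```text
clock: 8.85
eef_pos: [0.4436, -0.1075, 0.1819]
tool_rot: [0.704, -0.073, 0.074, -0.703]
ft_force: [-1.2, -2.6, 4.7]
grip_width: 0.0152
clock 8.85 pos [ 443.588 -107.526  181.911] F [-1.218 -2.638  4.719] T [-0.549  0.356  0.015] w 15.2 q [-0.237  0.183 -0.2    1.186 -0.001  1.543]
x [ 0.978 -0.208  0.001] y [ 0.001 -0.001 -1.   ] head -0.20908651589974994
clock: 9.35
eef_pos: [0.4432, -0.1073, 0.1809]
tool_rot: [0.692, -0.147, 0.146, -0.692]
ft_force: [-0.2, -1.7, -1.2]
grip_width: 0.015
clock 9.35 pos [ 443.173 -107.258  180.852] F [-0.186 -1.664 -1.22 ] T [-0.608 -0.021 -0.086] w 15.0 q [-0.237  0.185 -0.201  1.186 -0.001  1.751]
x [ 0.914 -0.405 -0.   ] y [-0.001 -0.    -1.   ] head -0.41748535102079465
```

```bash
python3 -m inch '0 0 0 0 1.5 0 1; 0 0 0 0 1.5 0 1; 0 0 0 0 0 0 1'; python3 d.py
```

```text
clock: 9.72
eef_pos: [0.443, -0.1071, 0.178]
tool_rot: [0.692, -0.147, 0.147, -0.692]
ft_force: [-0.4, -2.8, -2.8]
grip_width: 0.0148
clock 9.72 pos [ 443.046 -107.111  177.962] F [-0.358 -2.834 -2.808] T [-0.626  0.144 -0.018] w 14.8 q [-0.237  0.187 -0.207  1.178 -0.     1.752]
x [ 0.914 -0.407 -0.001] y [-0.001 -0.    -1.   ] head -0.4186925722640099
```

Sliding in. Down to the floor (TCP ≈ 0.164).

```bash
python3 -m inch '0 0 0 0 3 0 1; 0 0 0 0 3 0 1; 0 0 0 0 3 0 1; 0 0 0 0 0 0 1'; python3 d.py;  python3 -m inch '0 0 0 0 2.5 0 1; 0 0 0 0 2 0 1; 0 0 0 0 0 0 1'; python3 d.py
```

```text
clock: 10.22
eef_pos: [0.4431, -0.1072, 0.1689]
tool_rot: [0.692, -0.147, 0.147, -0.692]
ft_force: [-0.5, -2.4, -3.4]
grip_width: 0.0146
clock 10.22 pos [ 443.131 -107.157  168.855] F [-0.486 -2.379 -3.425] T [-0.819  0.134  0.037] w 14.6 q [-0.237  0.194 -0.223  1.155 -0.     1.753]
x [ 0.913 -0.407 -0.001] y [-0.001 -0.    -1.   ] head -0.41914110054529535
clock: 10.6
eef_pos: [0.4432, -0.1071, 0.1646]
tool_rot: [0.692, -0.147, 0.147, -0.692]
ft_force: [-0.4, -2.4, -1.5]
grip_width: 0.0147
clock 10.6 pos [ 443.249 -107.132  164.617] F [-0.415 -2.375 -1.459] T [-0.962  0.316  0.021] w 14.7 q [-0.237  0.197 -0.23   1.144 -0.     1.753]
x [ 0.913 -0.407 -0.   ] y [-0. -0. -1.] head -0.41910244235502947
```

```bash
python3 -m inch '0 0 0 0 1 0 1; 0 5 0 0 0 0 1; 0 5 0 0 0 0 1; 0 5 0 0 0 0 1; 0 5 0 0 0 0 1; 0 0 0 0 0 0 1'; python3 d.py;  python3 -m inch '0 5 0 0 0 0 1; 0 5 0 0 0 0 1; 0 5 0 0 0 0 1; 0 5 0 0 0 0 1; 0 5 0 0 0 0 1; 0 5 0 0 0 0 1;0 5 0 0 0 0 1; 0 5 0 0 0 0 1; 0 0 0 0 0 0 1'; python3 d.py
```

```text
clock: 11.35
eef_pos: [0.4423, -0.1072, 0.164]
tool_rot: [0.656, -0.266, 0.265, -0.655]
ft_force: [-4.0, -3.7, 3.8]
grip_width: 0.0148
clock 11.35 pos [ 442.333 -107.166  164.015] F [-4.029 -3.683  3.79 ] T [-0.9    1.165  0.094] w 14.8 q [-0.237  0.197 -0.232  1.143 -0.001  2.102]
x [ 0.719 -0.695 -0.001] y [-0.002 -0.    -1.   ] head -0.7683782977278861
clock: 12.48
eef_pos: [0.4416, -0.1064, 0.164]
tool_rot: [0.526, -0.474, 0.472, -0.525]
ft_force: [-6.3, -1.6, 5.4]
grip_width: 0.0151
clock 12.47 pos [ 441.561 -106.403  163.976] F [-6.342 -1.645  5.361] T [-0.405  1.648  0.069] w 15.1 q [-0.237  0.197 -0.233  1.145  0.     2.8  ]
x [ 0.104 -0.995 -0.002] y [-0.003  0.001 -1.   ] head -1.4662607307530306
```

```bash
python3 -m inch '0 0 0 0 -6 0 1; 0 0 0 0 -8 0 1; 0 0 0 0 -14 0 1; 0 0 0 0 -25 0 1; 0 0 0 0 -45 0 1; 0 0 0 0 0 0 1'; python3 d.py
python3 - <<'E'
from h import *
s=cam("scene","pics/s4.png")
cv2.imwrite("pics/m4.png",cv2.resize(s["color"][110:210,210:320],(660,600),interpolation=cv2.INTER_CUBIC))
E
```

```text
clock: 13.22
eef_pos: [0.4478, -0.1073, 0.2677]
tool_rot: [-0.523, 0.469, -0.477, 0.528]
ft_force: [1.2, 0.4, -3.1]
grip_width: 0.0155
clock 13.22 pos [ 447.813 -107.309  267.69 ] F [ 1.206  0.405 -3.056] T [-0.015  0.015 -0.012] w 15.5 q [-0.236  0.137 -0.029  1.391  0.002  2.8  ]
x [ 0.105 -0.994  0.003] y [ 0.014 -0.001 -1.   ] head -1.4658133695212805
```

View pics/m4.png

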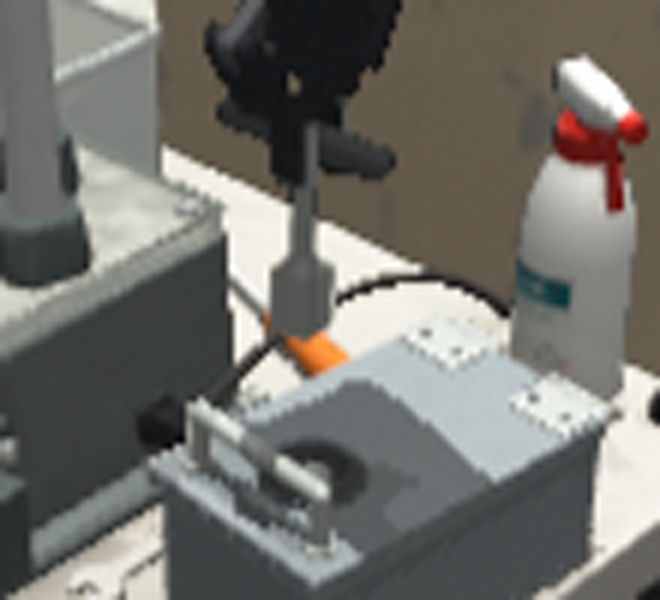

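```bash
python3 -m inch '0 -9.3 0 0 0 0 1; 0 -9.3 0 0 0 0 1; 0 -9.3 0 0 0 0 1; 0 -9.1 0 0 0 0 1; 0 0 0 0 0 0 1'; python3 d.py .4373 .1171 .16 -.8204
```

```text
clock: 13.9
eef_pos: [0.4436, -0.1067, 0.2614]
tool_rot: [-0.648, 0.283, -0.283, 0.649]
ft_force: [-0.3, -0.5, -1.4]
grip_width: 0.015
clock 13.9 pos [ 443.574 -106.736  261.391] F [-0.255 -0.483 -1.443] T [ 0.033  0.023 -0.085] w 15.0 q [-0.237  0.142 -0.039  1.389  0.001  2.156]
x [ 0.681 -0.733 -0.   ] y [ 0.     0.001 -1.   ] head -0.8221021463322628
rot first, then shift(new axes) mm [-0.043 -0.098 -0.025] [-167.997  101.391  148.051] old axes [-168.204  101.574  147.69 ]
```

```bash
python3 -m inch '0 0 0 -42 0 37 1; 0 0 0 -42 0 37 1; 0 0 0 -42 0 37 1; 0 0 0 -42 0 37 1; 0 0 0 0 50 0 1; 0 0 0 0 51 0 1; 0 0 0 0 15 0 1; 0 0 0 0 0 0 1; 0 0 0 0 0 0 1'; python3 d.py .4373 .1171 .0949 -.8204
python3 - <<'E'
from h import *
s=cam("scene","pics/s5.png");t=cam("top","pics/t5.png")
cv2.imwrite("pics/m5.png",np.hstack([cv2.resize(s["color"][190:270,160:260],(500,400),interpolation=cv2.INTER_CUBIC),cv2.resize(t["color"][170:230,190:235],(300,400),interpolation=cv2.INTER_CUBIC)]))
E
```

```text
clock: 15.02
eef_pos: [0.4379, 0.117, 0.1467]
tool_rot: [-0.648, 0.282, -0.283, 0.649]
ft_force: [0.1, -1.2, -1.6]
grip_width: 0.0149
clock 15.03 pos [437.935 117.046 146.705] F [ 0.057 -1.17  -1.607] T [0.041 0.05  0.019] w 14.9 q [ 0.261  0.206 -0.269  1.094  0.     2.653]
x [ 0.681 -0.732  0.001] y [ 0.002  0.001 -1.   ] head -0.8216394818941153
rot first, then shift(new axes) mm [-0.104 -0.071  0.04 ] [-0.472 51.805 -0.428] old axes [-0.507 51.803 -0.523]
```

View pics/m5.png

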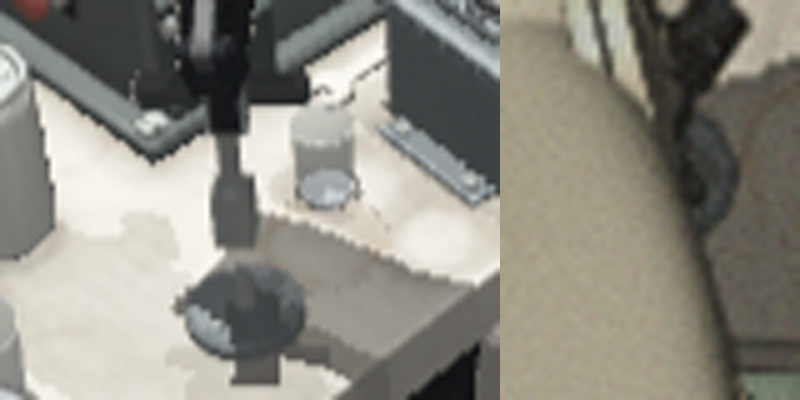

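Run:
```python
from fit import *
np.set_printoptions(precision=2,suppress=True)
for z in(.0638,.036,.012):
    q=proj(s,(.4379,.117,z));print(z,q,(q-[160,190]+.5)*5)
im=cv2.imread("pics/s5.png")
P=[T([.4379,.117,-.82],l) for l in [np.array([(-.011,-.011,.0638),(.011,-.011,.0638),(.011,.011,.0638),(-.011,.011,.0638),(-.011,-.011,.0638)])]]+[T([.4379,.117,0],circ(0,0,.012,.034)),T([.4379,.117,0],circ(0,0,.033,.0065)),T([.4379,.117,0],seg((0,0,.012),(0,0,.17)))]
c=dict(s);c["color"]=im;draw(c,P,(190,200,235,270),8,"pics/m5b.png")
```

```text
0.0638 [207.99 236.26] [242.47 233.8 ]
0.036 [208.76 243.48] [246.3  269.92]
0.012 [209.4  249.54] [249.51 300.19]
```

View pics/m5b.png

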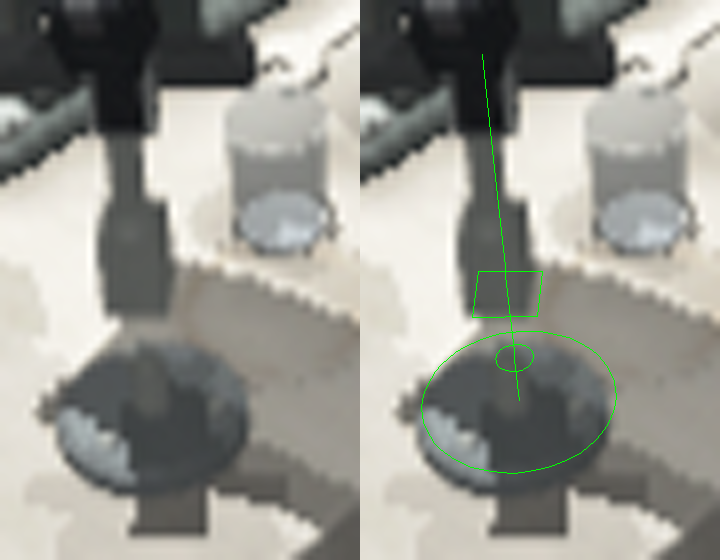

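```bash
python3 -m inch '0 0 0 -0.5 15 -0.8 1; 0 0 0 0 10 0 1; 0 0 0 0 3 0 1; 0 0 0 0 3 0 1; 0 0 0 0 0 0 1'; python3 d.py .4373 .1171 .0949 -.8204
```

```text
clock: 15.75
eef_pos: [0.4362, 0.1166, 0.1149]
tool_rot: [-0.648, 0.282, -0.282, 0.648]
ft_force: [0.5, 0.2, -1.4]
grip_width: 0.0145
clock 15.75 pos [436.22  116.609 114.898] F [ 0.491  0.242 -1.417] T [-0.019  0.058  0.038] w 14.5 q [ 0.261  0.236 -0.322  1.012  0.     2.652]
x [ 0.682 -0.731  0.   ] y [ 0.  0. -1.] head -0.8204928347329902
rot first, then shift(new axes) mm [-0.008 -0.005  0.002] [ 0.377 19.998  1.125] old axes [ 0.377 19.998  1.122]
```

```bash
python3 -m inch '0 0 0 0 5 0.3 1; 0 0 0 0 5 0 1; 0 0 0 0 5 0 1; 0 0 0 0 3 0 1; 0 0 0 0 1.5 0 1; 0 0 0 0 0 0 1'; python3 d.py .4373 .1171 .0949 -.8204
```

```text
clock: 16.5
eef_pos: [0.4363, 0.1168, 0.0952]
tool_rot: [0.648, -0.282, 0.282, -0.648]
ft_force: [0.3, 0.1, -1.4]
grip_width: 0.0151
clock 16.5 pos [436.338 116.77   95.239] F [ 0.333  0.125 -1.423] T [-0.014  0.021  0.038] w 15.1 q [ 0.261  0.259 -0.351  0.962 -0.     2.653]
x [ 0.682 -0.731 -0.   ] y [-0. -0. -1.] head -0.8204770216438061
rot first, then shift(new axes) mm [ 0.006 -0.004 -0.002] [0.415 0.339 0.928] old axes [0.415 0.338 0.929]
```

```bash
python3 -m inch '0 0 0 0 0.8 0 1; 0 0 0 0 0 0 1'; python3 d.py; python3 -m inch '0 0 0 0 0 0 0.6; 0 0 0 0 0 0 0.3; 0 0 0 0 0 0 0.3; 0 0 0 0 0 0 0.3; 0 0 0 0 -40 0 0.3; 0 0 0 0 -50 0 0.3; 0 0 0 0 -50 0 0.3; 0 0 0 0 0 0 0.3'; python3 d.py .435 -.07 .21 1.47
```

```text
clock: 16.75
eef_pos: [0.4366, 0.1168, 0.0949]
tool_rot: [-0.648, 0.282, -0.282, 0.649]
ft_force: [-0.2, 0.4, 1.0]
grip_width: 0.0149
clock 16.75 pos [436.616 116.843  94.909] F [-0.162  0.392  0.957] T [-0.006  0.118  0.036] w 14.9 q [ 0.261  0.259 -0.351  0.96   0.     2.653]
x [ 0.682 -0.731  0.   ] y [ 0.001  0.    -1.   ] head -0.8204687311675825
clock: 17.75
eef_pos: [0.4391, 0.1175, 0.2388]
tool_rot: [-0.646, 0.279, -0.285, 0.65]
ft_force: [-0.0, 0.4, 0.5]
grip_width: 0.0598
clock 17.75 pos [439.086 117.481 238.809] F [-0.04   0.437  0.464] T [0.019 0.024 0.007] w 59.8 q [ 0.261  0.14  -0.101  1.321 -0.     2.653]
x [ 0.682 -0.731  0.004] y [ 0.009  0.002 -1.   ] head -0.820503814162745
rot first, then shift(new axes) mm [   0.045 -131.234    0.675] [-186.94    28.809  -14.801] old axes [ 134.226   28.321 -131.062]
```

```bash
python3 -m inch '0 -10.1 0 0 0 0 0.3; 0 -10.1 0 0 0 0 0.3; 0 -10.1 0 0 0 0 0.3; 0 -10.1 0 0 0 0 0.3; 0 -10.1 0 0 0 0 0.3; 0 -10.1 0 0 0 0 0.3; 0 -10.1 0 0 0 0 0.3; 0 -10.1 0 0 0 0 0.3; 0 -10.1 0 0 0 0 0.3; 0 -10.1 0 0 0 0 0.3; 0 -10.1 0 0 0 0 0.3; 0 -10.1 0 0 0 0 0.3'; python3 -m inch '0 -10 0 0 0 0 0.3; 0 0 0 -46 0 -2 0.3; 0 0 0 -46 0 -2 0.3; 0 0 0 -46 0 -2 0.3; 0 0 0 -46 0 -2 0.3; 0 0 0 0 10 0 0.3; 0 0 0 0 0 0 0.3'; python3 d.py .4474 -.0712 .175 1.465
python3 - <<'E'
from h import *
s=cam("scene","pics/s6.png");t=cam("top","pics/t6.png")
cv2.imwrite("pics/m6.png",cv2.resize(s["color"][120:270,170:340],(680,600),interpolation=cv2.INTER_CUBIC))
for c,n in((s,"scene"),(t,"top")):
    print([(np.round(x["point"],1),round(x["conf"],2)) for x in bot.spot_point("key_foot",n)], [(np.round(x["point"],1),round(x["conf"],2)) for x in bot.spot_point("post_seat",n)])
E
```

```text
clock: 19.25
eef_pos: [0.4357, 0.1166, 0.2333]
tool_rot: [-0.562, -0.427, 0.429, 0.563]
ft_force: [0.7, 0.3, 0.8]
grip_width: 0.0596
clock: 20.12
eef_pos: [0.4245, -0.0668, 0.2229]
tool_rot: [-0.524, -0.473, 0.474, 0.526]
ft_force: [-0.4, 0.3, 0.2]
grip_width: 0.0597
clock 20.12 pos [424.487 -66.765 222.898] F [-0.385  0.299  0.169] T [-0.003  0.008 -0.003] w 59.7 q [-0.156  0.109 -0.179  1.287  0.    -0.054]
x [0.102 0.995 0.001] y [-0.003  0.001 -1.   ] head 1.468775789794965
rot first, then shift(new axes) mm [-0.197  0.216  0.038] [ -1.991  47.898 -23.254] old axes [ -2.11   47.816 -23.41 ]
[(array([205.9, 250.8]), 0.76)] [(array([208.1, 249.2]), 0.68)]
[(array([216.7, 196.3]), 0.66)] [(array([213.3, 195.7]), 0.52)]
```

View pics/m6.png

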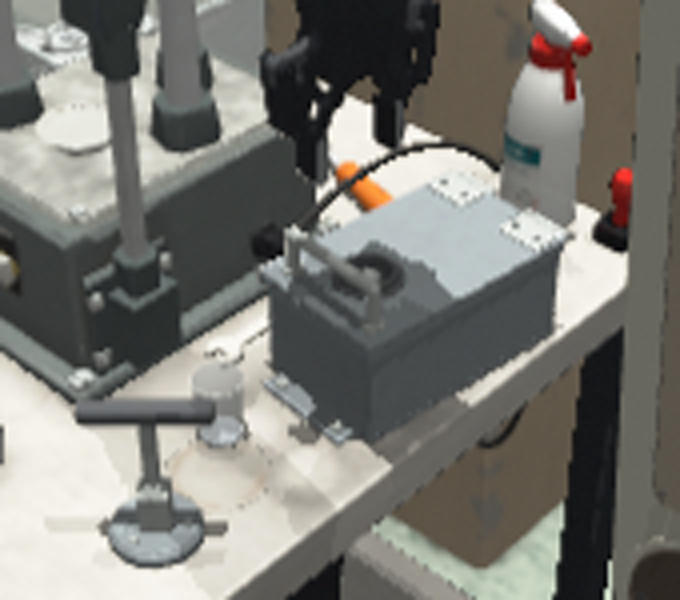

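```bash
python3 -m inch '0 0 0 -2 20 -23 0.3; 0 0 0 0 28 0 0.3; 0 0 0 0 20 0 0.3; 0 0 0 0 20 0 0.3; 0 0 0 0 17 0 0.3; 0 0 0 0 0 0 0.3'; python3 d.py .4474 -.0712 .115 1.465
python3 - <<'E'
from h import *
s=cam("scene","pics/s7.png")
cv2.imwrite("pics/m7.png",cv2.resize(s["color"][140:220,220:320],(750,600),interpolation=cv2.INTER_CUBIC))
E
```

```text
clock: 21.18
eef_pos: [0.4474, -0.0707, 0.1186]
tool_rot: [-0.524, -0.474, 0.475, 0.525]
ft_force: [-0.3, 0.0, 0.1]
grip_width: 0.0599
clock 21.18 pos [447.441 -70.719 118.564] F [-0.349  0.036  0.139] T [0.006 0.029 0.021] w 59.9 q [-0.157  0.237 -0.31   1.026  0.    -0.056]
x [0.1   0.995 0.   ] y [-0.003  0.    -1.   ] head 1.470513506020073
rot first, then shift(new axes) mm [-0.157  0.316  0.01 ] [-0.483  3.564 -0.01 ] old axes [-0.484  3.564 -0.017]
```

View pics/m7.png

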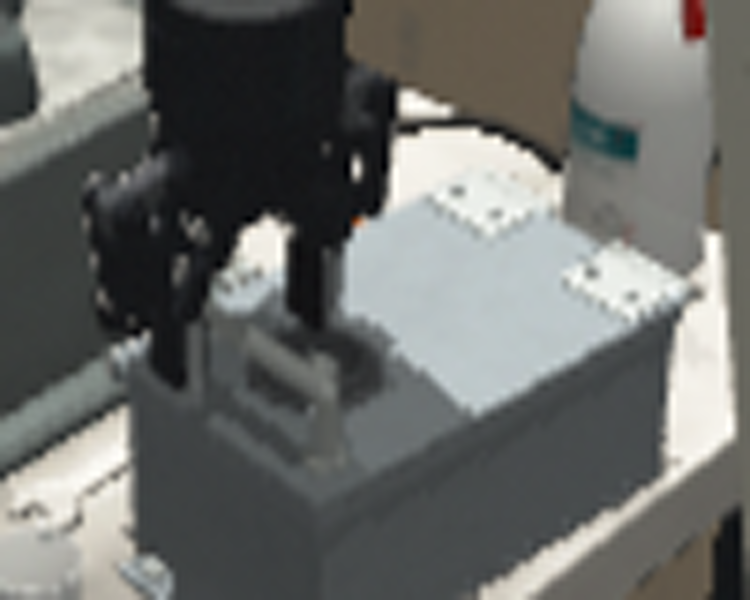

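```bash
python3 -m inch '0 0 0 0 2.5 0 0.3; 0 0 0 0 0 0 1; 0 0 0 0 0 0 1; 0 0 0 0 0 0 1; 0 0 0 0 0 0 1'; python3 d.py
cat > plan.py <<'E'
# plan lid swing from current measured pose: args th0 th1 nrows tilt0 tilt1 (deg)
import sys;from h import *
np.set_printoptions(precision=1,suppress=True)
th0,th1,n,t0,t1=[float(a) for a in sys.argv[1:6]];n=int(n)
r,f=np.hypot(.186,.037),np.arctan2(.037,.186)
def pose(th,ti): # 2D (y_box,z) rel hinge, TCP
    ti=np.radians(ti);ap=np.array([np.sin(ti),-np.cos(ti)])
    return np.array([r*np.cos(f+th),r*np.sin(f+th)])+.018*ap
k=np.linspace(0,1,n+1);th=th0+(th1-th0)*k;ti=t0+(t1-t0)*k
for i in range(n):
    d=(pose(th[i+1],ti[i+1])-pose(th[i],ti[i]))*1e3;a=np.radians(ti[i])
    # tool x = (cos a, sin a), tool y = (sin a,-cos a)
    print(f"0 0 {-(ti[i+1]-ti[i]):.1f} {d@[np.cos(a),np.sin(a)]:.1f} {d@[np.sin(a),-np.cos(a)]:.1f} 0 1")
E
python3 plan.py 0 .2 3 0 0
```

```text
clock: 21.85
eef_pos: [0.4487, -0.0701, 0.1175]
tool_rot: [-0.524, -0.475, 0.473, 0.525]
ft_force: [-1.0, 5.9, 2.8]
grip_width: 0.0087
clock 21.85 pos [448.73  -70.086 117.51 ] F [-0.966  5.943  2.805] T [ 1.152  0.023 -0.014] w 8.7 q [-0.157  0.237 -0.312  1.02   0.003 -0.056]
x [0.101 0.995 0.003] y [ 0.001  0.003 -1.   ] head 1.4700745466494596
0 0 -0.0 -2.9 -12.3 0 1
0 0 -0.0 -3.7 -12.1 0 1
0 0 -0.0 -4.5 -11.8 0 1
```

```bash
python3 -m inch '0 0 0 0 0 0 0.6; 0 0 0 0 2 0 0.6; 0 0 0 0.5 2 0 0.6; 0 0 0 0 0 0 1; 0 0 0 0 0 0 1; 0 0 0 0 0 0 1; 0 0 0 0 0 0 1'; python3 d.py;  python3 -m inch '0 0 0 -1.5 -6 0 1; 0 0 0 -1.5 -6 0 1; 0 0 0 -3.7 -12 0 1; 0 0 0 0 0 0 1'; python3 d.py
```

```text
clock: 22.72
eef_pos: [0.4483, -0.0701, 0.1129]
tool_rot: [-0.524, -0.475, 0.474, 0.525]
ft_force: [1.1, 5.3, -0.9]
grip_width: 0.0087
clock 22.73 pos [448.291 -70.055 112.922] F [ 1.072  5.289 -0.853] T [ 1.089 -0.018 -0.049] w 8.7 q [-0.156  0.242 -0.319  1.009  0.002 -0.055]
x [0.101 0.995 0.002] y [-0.     0.002 -1.   ] head 1.4700059380650294
clock: 23.22
eef_pos: [0.4476, -0.0764, 0.1373]
tool_rot: [-0.524, -0.475, 0.473, 0.525]
ft_force: [-1.0, 5.6, 2.0]
grip_width: 0.0092
clock 23.23 pos [447.612 -76.386 137.262] F [-1.011  5.58   2.001] T [ 1.421  0.144 -0.074] w 9.2 q [-0.171  0.218 -0.28   1.073  0.003 -0.07 ]
x [0.101 0.995 0.003] y [-0.     0.003 -1.   ] head 1.4699666170265993
```

Run:
```python
from h import *
s=cam("scene","pics/s8.png")
cv2.imwrite("pics/m8.png",cv2.resize(s["color"][140:220,220:320],(750,600),interpolation=cv2.INTER_CUBIC))
```

```text
(no output)
```

View pics/m8.png

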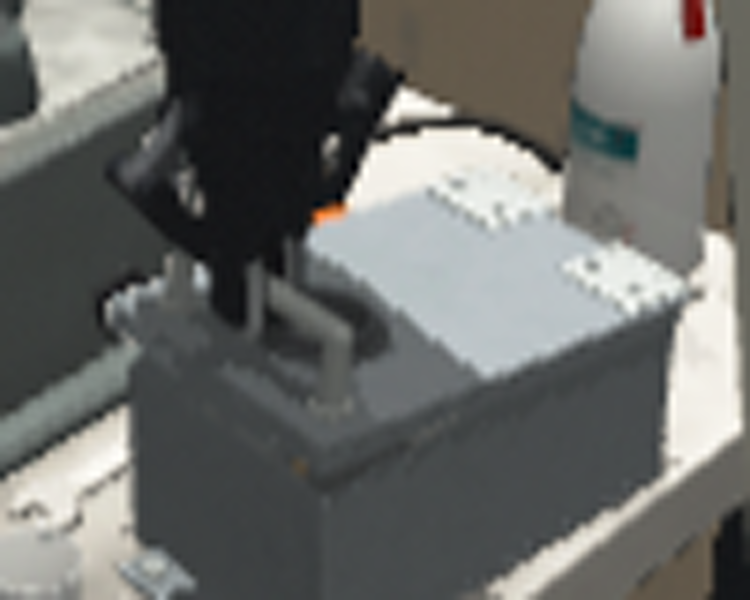

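```bash
python3 plan.py .125 1.5 22 0 30
```

```text
0 0 -1.4 -3.7 -11.1 0 1
0 0 -1.4 -4.1 -11.0 0 1
0 0 -1.4 -4.5 -10.8 0 1
0 0 -1.4 -4.9 -10.6 0 1
0 0 -1.4 -5.3 -10.4 0 1
0 0 -1.4 -5.7 -10.1 0 1
0 0 -1.4 -6.1 -9.9 0 1
0 0 -1.4 -6.5 -9.6 0 1
0 0 -1.4 -6.9 -9.4 0 1
0 0 -1.4 -7.2 -9.1 0 1
0 0 -1.4 -7.6 -8.8 0 1
0 0 -1.4 -7.9 -8.4 0 1
0 0 -1.4 -8.2 -8.1 0 1
0 0 -1.4 -8.5 -7.8 0 1
0 0 -1.4 -8.8 -7.4 0 1
0 0 -1.4 -9.1 -7.1 0 1
0 0 -1.4 -9.4 -6.7 0 1
0 0 -1.4 -9.6 -6.3 0 1
0 0 -1.4 -9.8 -5.9 0 1
0 0 -1.4 -10.1 -5.5 0 1
0 0 -1.4 -10.3 -5.1 0 1
0 0 -1.4 -10.5 -4.7 0 1
```

```bash
python3 -m inch '0 0 -1.4 -3.7 -11.1 0 1; 0 0 -1.4 -4.1 -11 0 1; 0 0 -1.4 -4.5 -10.8 0 1; 0 0 -1.4 -4.9 -10.6 0 1; 0 0 -1.4 -5.3 -10.4 0 1; 0 0 -1.4 -5.7 -10.1 0 1; 0 0 0 0 0 0 1'
cat > lid.py <<'E'
from h import *
o=bot.get_obs();M=R.from_quat(o["tool_rot"]).as_matrix();g=o["eef_pos"]-.018*M[:,1]
h=np.array([.4278,-.2562,.095]);u=np.array([.105,.9945,0]);v=g-h
a=v@u;b=v[2];print("clock",round(o["clock"],2),"r",np.hypot(a,b).round(4),"theta",round(np.arctan2(b,a)-.1963,3),"along x",v@np.array([.9945,-.105,0]),"tilt",np.degrees(np.arcsin(M[2,0])).round(1),"F",o["ft_force"].round(1),"w",o["grip_width"].round(4),"q",o["joint_pos"].round(2))
E
python3 lid.py
```

```text
clock: 24.15
eef_pos: [0.4443, -0.108, 0.1997]
tool_rot: [-0.487, -0.512, 0.433, 0.559]
ft_force: [-1.7, 7.2, 4.9]
grip_width: 0.0088Traceback (most recent call last):
  File "lid.py", line 4, in <module>
    a=v@u;b=v[2];print("clock",round(o["clock"],2),"r",np.hypot(a,b).round(4),"theta",round(np.arctan2(b,a)-.1963,3),"along x",v@np.array([.9945,-.105,0]),"tilt",np.degrees(np.arcsin(M[2,0])).round(1),"F",o["ft_force"].round(1),"w",o["grip_width"].round(4),"q",o["joint_pos"].round(2))
                                                                                                                                                                                                                                        ^^^^^^^^^^^^^^^^^^^^^
AttributeError: 'float' object has no attribute 'round'
```

```bash
sed -i 's/o\["grip_width"\].round(4)/round(o["grip_width"],4)/' lid.py; python3 lid.py
python3 - <<'E'
from h import *
s=cam("scene","pics/s9.png")
cv2.imwrite("pics/m9.png",cv2.resize(s["color"][120:220,210:330],(720,600),interpolation=cv2.INTER_CUBIC))
E
```

```text
clock 24.15 r 0.1909 theta 0.5 along x 0.0008933265012384386 tilt 8.7 F [-1.7  7.2  4.9] w 0.0088 q [-0.34  0.2  -0.14  1.27  0.15 -0.24]
```

View pics/m9.png

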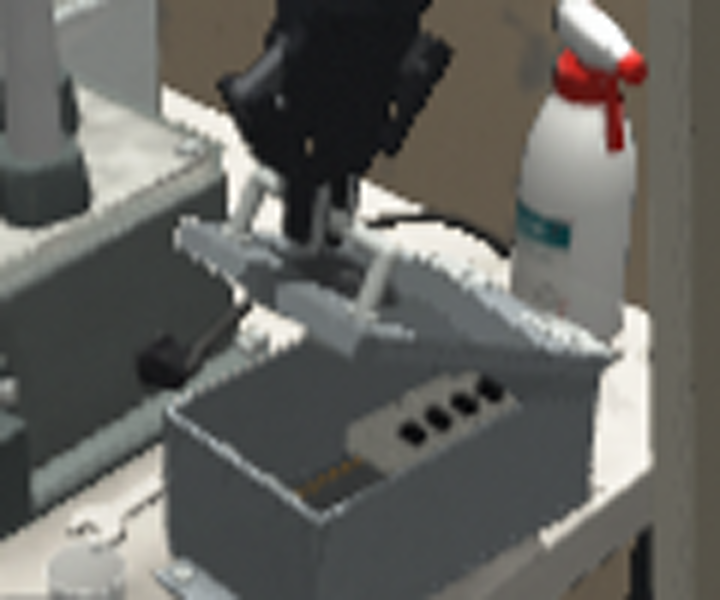

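Run:
```python
from h import *
import pickle
s,t=pickle.load(open("cams0.pkl","rb"))
print(tri(s,(316,131.7),t,(378.3,192.7)),tri(s,(309,122.5),t,(388,173)))
```

```text
(array([ 0.43660651, -0.35986119,  0.19296491]), np.float64(0.002652791863822758)) (array([ 0.49030444, -0.38919432,  0.19627185]), np.float64(0.008773281729632331))
```

```bash
python3 -m inch '0 0 -1.4 -6.1 -9.9 0 1; 0 0 -1.4 -6.5 -9.6 0 1; 0 0 -1.4 -6.9 -9.4 0 1; 0 0 -1.4 -7.2 -9.1 0 1; 0 0 -1.4 -7.6 -8.8 0 1; 0 0 -1.4 -7.9 -8.4 0 1; 0 0 -1.4 -8.2 -8.1 0 1; 0 0 -1.4 -8.5 -7.8 0 1; 0 0 -1.4 -8.8 -7.4 0 1'; python3 lid.py
```

```text
clock: 25.32
eef_pos: [0.4358, -0.1897, 0.2601]
tool_rot: [-0.427, -0.564, 0.368, 0.604]
ft_force: [-1.6, 10.7, 8.9]
grip_width: 0.0087
clock 25.32 r 0.1917 theta 1.054 along x 0.0009853899399092155 tilt 21.5 F [-1.6 10.7  8.9] w 0.0087 q [-0.62  0.32  0.12  1.57  0.32 -0.55]
```

```bash
python3 -m inch '0 0 -1.4 -9.1 -7.1 0 1; 0 0 -1.4 -9.4 -6.7 0 1; 0 0 -1.4 -9.6 -6.3 0 1; 0 0 -1.4 -9.8 -5.9 0 1; 0 0 0 0 0 0 1'; python3 lid.py
python3 - <<'E'
from h import *
s=cam("scene","pics/s10.png")
cv2.imwrite("pics/m10.png",cv2.resize(s["color"][100:220,210:330],(600,600),interpolation=cv2.INTER_CUBIC))
E
```

```text
clock: 25.95
eef_pos: [0.431, -0.2366, 0.2708]
tool_rot: [-0.401, -0.583, 0.339, 0.62]
ft_force: [-3.8, 4.6, 17.3]
grip_width: 0.0086
clock 25.95 r 0.1922 theta 1.314 along x 0.0010872343847522236 tilt 26.8 F [-3.8  4.6 17.3] w 0.0086 q [-0.73  0.42  0.26  1.7   0.37 -0.68]
```

View pics/m10.png

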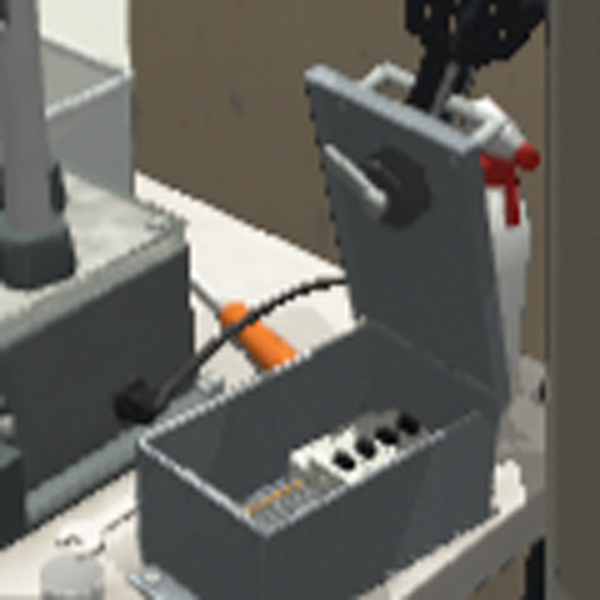

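```bash
python3 plan.py 1.31 1.57 4 27 32; python3 -m inch '0 0 -1.2 -10 -6.3 0 1; 0 0 -1.2 -10.2 -5.8 0 1; 0 0 -1.2 -10.4 -5.4 0 1; 0 0 -1.2 -10.6 -5 0 1; 0 0 0 0 0 0 1'; python3 lid.py
```

```text
0 0 -1.2 -10.4 -5.9 0 1
0 0 -1.2 -10.7 -5.5 0 1
0 0 -1.2 -10.9 -5.0 0 1
0 0 -1.2 -11.1 -4.5 0 1
clock: 26.62
eef_pos: [0.4259, -0.2849, 0.2688]
tool_rot: [-0.377, -0.598, 0.314, 0.634]
ft_force: [-3.0, -1.0, 9.2]
grip_width: 0.0085
clock 26.62 r 0.193 theta 1.573 along x 0.0011179285808398162 tilt 31.4 F [-3.  -1.   9.2] w 0.0085 q [-0.82  0.54  0.41  1.82  0.4  -0.8 ]
```

```bash
python3 -m inch '0 0 0 0 0 0 0.8; 0 0 0 0 0 0 0.8'; python3 lid.py; python3 -m inch '0 0 0 0 -8 0 0.8; 0 0 0 0 -15 0 0.8; 0 0 0 0 -30 0 0.8; 0 0 0 0 -30 0 0.8; 0 0 0 0 0 0 0.8'; python3 lid.py
python3 - <<'E'
from h import *
s=cam("scene","pics/s11.png");t=cam("top","pics/t11.png")
cv2.imwrite("pics/m11.png",np.hstack([cv2.resize(s["color"][100:270,170:340],(480,480),interpolation=cv2.INTER_CUBIC),cv2.resize(t["color"][150:230,270:350],(320,320),interpolation=cv2.INTER_CUBIC)[:480] if 0 else cv2.copyMakeBorder(cv2.resize(t["color"][150:230,270:350],(320,320),interpolation=cv2.INTER_CUBIC),0,160,0,0,cv2.BORDER_CONSTANT)]))
E
```

```text
clock: 26.88
eef_pos: [0.4264, -0.2847, 0.2671]
tool_rot: [-0.377, -0.598, 0.315, 0.633]
ft_force: [0.4, 0.2, 0.2]
grip_width: 0.0173
clock 26.88 r 0.1913 theta 1.574 along x 0.0016762542103658407 tilt 31.3 F [0.4 0.2 0.2] w 0.0173 q [-0.82  0.54  0.4   1.82  0.4  -0.8 ]
clock: 27.5
eef_pos: [0.4226, -0.3288, 0.3397]
tool_rot: [-0.379, -0.598, 0.315, 0.632]
ft_force: [0.7, -0.4, 0.3]
grip_width: 0.0168
clock 27.5 r 0.2727 theta 1.68 along x 0.0024556997175534693 tilt 31.2 F [ 0.7 -0.4  0.3] w 0.0168 q [-0.87  0.61  0.72  2.07  0.38 -0.85]
```

View pics/m11.png

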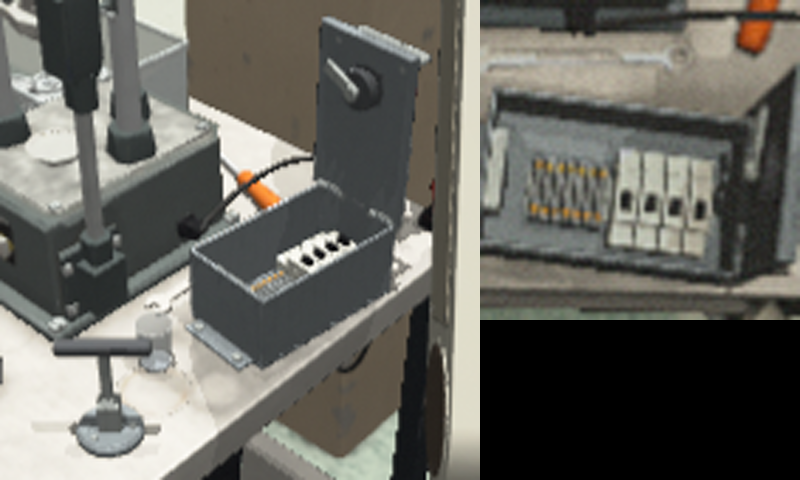

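Run:
```python
from h import *
a=cv2.imread("pics/s0.png")[205:265,175:235];b=cv2.imread("pics/s11.png")[205:265,175:235]
cv2.imwrite("pics/m12.png",np.hstack([cv2.resize(x,(400,400),interpolation=cv2.INTER_CUBIC) for x in(a,b)]))
t=cam("top","pics/t12.png");cv2.imwrite("pics/m12t.png",np.vstack([cv2.resize(cv2.imread(f)[150:230,140:400],(780,240),interpolation=cv2.INTER_CUBIC) for f in("pics/t0.png","pics/t12.png")]))
print(bot.get_obs()["ft_force"])
```

```text
[-0.63156713  0.3298924  -0.30813528]
```

View pics/m12.png

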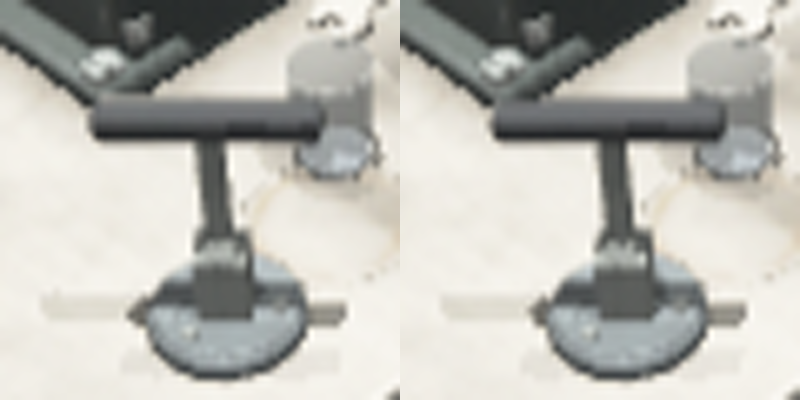

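View pics/m12t.png

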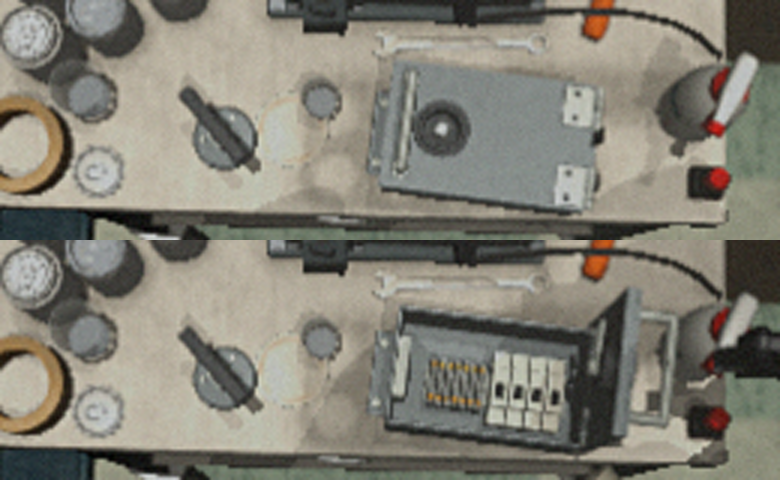

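```bash
python3 -m inch '0 0 0 0 0 0 0.8; 0 0 0 0 0 0 0.8'; python3 -c "
from workcell import bot
print(bot.job_done())"
```

```text
clock: 27.9
eef_pos: [0.4222, -0.3267, 0.3379]
tool_rot: [-0.376, -0.598, 0.314, 0.634]
ft_force: [-0.1, 0.2, -0.6]
grip_width: 0.0172
the job is handed in; nothing more can be done
None
```

The terminal box is open: the lid stands about upright, the key is back on its post, and I handed the job in at 27.9 s. The hand-in gave no verdict.

- **Unlocking:** I took the T-key from its post and set it on the spindle. I turned it clockwise under light pressure until it dropped to the floor of the barrel, about 0.3 rad past the locked stop. Then I turned it to about 1.37 rad from the locked stop.
- **Key back on the post:** In the last scene picture the key stands upright and looks the same as before I took it. The gripper let go at the height where I first picked the key up, within 0.1 mm by the arm's reading. One check disagreed: the detector put the key's foot about 3 px from the post seat, which is within its usual scatter.
- **Lid:** I lifted it by the handle to about 1.57 rad, worked out from the gripper's position just before release. The pictures afterwards show it still upright.
- **Beakers and stamp:** Both beakers (the larger one, about 56 mm across, fits the description) and the stamp still stand where they were.
- **Robot:** It ended clear of everything, with force readings below 1 N.

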